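# Clear the drafting board and hold its clamp rail open

## Task

Help me load the drafting board: put the two markers lying on it in the long pen tray and the eraser in the square box. Then take the ball knob of the clamp rail's cam lever, swing the lever all the way up to where the rail is lifted highest (lever standing straight up, at its stop) and keep hold of it there so that I can slide my sheet under the rail; finish while still holding the lever up. Leave the mug, the steel flask and the glass jar where they stand.

Things in the scene. Friction and masses are not known exactly. Their poses are not given: they have to be found in the camera images.
- board: White plastic A4 drafting board fixed flat on the desk, 250 (x) x 350 (y) x 18 mm high. Origin: centre of its underside, on the desk. Its top, 18 mm over the desk, is where the markers and eraser lie. The clamp rail, an aluminium channel 195 mm long, 34 mm wide and 25 mm high with a 14 mm lip, runs along board x near the board's +y edge (rail centre line at board y +150 mm).
- lever_axle (a point): Point on the lever's axis of rotation, in the plane the lever swings in: at board x -108, y +150 mm and 30 mm over the desk (at the robot's end of the rail, 25 mm from the rail's end). Fixed to the board, with the board's axes; the axis runs along board x.
- lever_grip (a point): Centre of the black ball knob, 22 mm across, at the end of the black clamp lever (arm 12 mm wide, 9 mm thick), 85 mm from lever_axle. At rest the lever points to board +y, 10 degrees above level, away from the drawing area: knob 45 mm over the desk, free all round. Lever upright: knob 115 mm over the desk, straight above the axle. Pinched from above it turns between the fingers as the lever swings.
- clamp_lever (a joint): Angle of the clamp lever in rad. 0 = at rest on its lower stop, 10 degrees above level pointing to board +y; grows as the lever swings up. At 1.396 it stands straight up against its upper stop: the cams on its shaft then lift the rail highest. A return spring (about 1 to 1.5 N at the knob) turns it back to rest if it is let go anywhere.
- clamp_rail (a joint): Lift of the clamp rail in m: 0 = down on the board; rises evenly with the lever to 0.005 with the lever upright. Moved by the lever only, not by hand.
- marker_a_mid (a point): Centre of one of the two equal square-barrelled twin-tip markers, pale grey with grey caps, 150 mm long (x) and 15 x 15 mm, 22 g, lying loose on the board; centre 7.5 mm above its underside. Either marker may lie in any of the three places.
- marker_b_mid (a point): Centre of the other marker, same size and looks.
- eraser_mid (a point): Centre of the white eraser in its card sleeve, 60 (x) x 23 (y) x 13 mm, 22 g, lying loose on the board; centre 6.5 mm above its underside.
- pen_tray: Long open wooden tray fixed on the desk, 190 (x) x 120 (y) x 28 mm high outside, walls and floor 4 mm. Origin: centre of its underside. It and the square box may change places.
- square_box: Square open wooden box fixed on the desk, 100 x 100 x 35 mm high outside, walls and floor 4 mm. Origin: centre of its underside.
- mug: White china mug, 82 mm across and 100 mm high, beyond the trays. Origin: centre of its underside. To be left alone.
- flask: Steel drinking flask, 72 mm across and 205 mm high, beyond the trays. Origin: centre of its underside. To be left alone.
- jar: Glass jar with a copper lid, 76 mm across and 95 mm high, to the left of the board. Origin: centre of its underside. To be left alone.
Things that resemble listed ones, but are neither listed nor needed, are in the scene too. Of the things like the part that bears eraser_mid, leave any that is turquoise; of the rest the smaller one is meant.

How it is judged:
By the outcome, as a careful person would: the job done as asked, in the order asked, and still so for the second after the job is handed in, while the arm keeps its last pose, push and grip.
It also fails if it takes over 72 s, if anything falls off the work surface, if the arm or the gripper's body presses on something with over 40 N, if the wrist force passes 120 N, or if a joint passes its speed limit or range.

## Robot

A 6-joint arm with a two-finger parallel gripper is mounted at the origin on the work surface. World frame = base frame: x ahead of the robot, y to its left, z up, the work surface at z = 0. Lengths are in m, angles in rad, forces in N, time in s.
With the tool pointing down it reaches from about 0.375 to 0.975 m from the base axis. Payload 3.8 kg.
Tool frame: the origin (TCP) lies on the centre line of the jaws, within the pads' length; the fingertips stand ahead of it and the grasp point (between the pads) lies 5 mm behind it (env.tips_ahead is the z of the fingertips in the tool frame, in m); z points along the fingers, y is the line along which they close (so a half turn about z gives the same grasp; the last joint's range is limited). The gripper opens to 85 mm and grips with 20 to 120 N. Pads are 22 mm wide; open, the fingers measure 114 mm over their backs; the gripper's body (76 mm by 85 mm) begins 54 mm behind the grasp point. The pads swing forward as they close: fully open they stand 13 mm farther back than shut.
Start: joints at [1.195, 0.264, 1.604, -0, 1.274, -0.037], TCP at [0.224, 0.637, 0.245] pointing down, gripper open.
Joint ranges: [-2.63, 2.63], [-0.94, 2.18], [0.31, 2.57], [-1.31, 4.45], [0, 2.66], [-2.55, 2.55]. Speed limits (rad/s): [2.57, 2.57, 3.14, 3.14, 3.14, 3.14].

## Interface

Orientations are given as [roll, pitch, yaw] about the fixed x, y, z axes, in that order (R = Rz(yaw) Ry(pitch) Rx(roll)).
In Python, from cell import env, vision gives the robot as it stands.
- The arm moves only by the shell command python3 -m inch 'ROWS' [FORCE]. ROWS is JSON, a list of rows, each an object of numbers: "grip": the closure, from 0 (fully open) to 1 (shut); "tx", "ty", "tz": the shift along the tool's x, y, z in units of 40 mm (1.0 is 40 mm); "wx", "wy", "wz": the turn, a rotation vector about the tool's x, y, z in units of 5 degrees (1.0 is 5 degrees). In form: [{"grip": .., "tx": .., "ty": .., "tz": .., "wx": .., "wy": .., "wz": ..}, ...]. A call has exactly 10 rows; each row shifts and turns the commanded pose from where the row before left it, along the tool's axes as they then stand; what a row does not reach is not made up. A row lasts 1/8 s, in which the tool goes at most 62.5 mm and 10.7 degrees, less where a joint would pass 70% of its speed; a pose out of reach is approached as far as the arm can. A call is refused whole if a number of a shift passes 1 or a number of a turn 1, either way. A call with a gripper value outside its range is refused whole. The fingers move at their own pace and stop on an object; FORCE is the grip in N (left out, the last holds). Time passes only in rows, so rows that do not move let the fingers close, or fill a call up. It gives the time, the measured TCP pose, the force, the opening and the grip force at its end, in the units of the state.
- env.get_state(): the state, without advancing time (a new reading comes with each control period).
- vision.grab_frame(name): name is "scene" or "top" or "wrist"; returns a dict with "image" (420x560x3 uint8, red, green, blue), "fx", "fy", "cx", "cy" (pixels), "R" (3x3) and "t" (3): a world point X has camera coordinates R X + t. Camera axes: x right, y down, z forward; pixel columns grow to the right and rows downward; lengths in m; the calibration is good to about 2 mm. The wrist camera is an equidistant fisheye: a pixel r from the principal point sees the ray r / f radians off the axis. A picture is of the moment at which its call begins. There is no depth.
- env.close_job(): hands the job in; it is judged then, once.
The state is a dict: "t": time; "joints": joint angles; "qvel": joint speeds; "joint_efforts": joint torques, N m; "position": TCP position; "tool_rot": TCP orientation; "ft_force": force on the tool from outside, world axes, zero at the start; "moment": the same for the moment, N m; "grip_width": finger opening in m; "finger_force": force on a finger pad.
Only numpy, scipy, OpenCV 4.12 (cv2) and the standard library are available. Lean on these libraries where they do the work, as an engineer would, in place of code of your own. Each camera call takes 0.05 s, during which the arm holds its last target. There are 200 camera calls.

## Working session

There is one attempt and no reset: what is moved stays moved. The work goes in short steps, Python scripts to look and compute and a shell command to move; the robot and the scene stay as the last step left them, time stands still between calls to the robot, and variables do not carry over. Pictures are saved under pics/ and viewed, at most 10 in all, crops included, and the job is handed in when it is done.

```bash
mkdir -p pics; python3 - <<'E'
from cell import env, vision
import cv2, numpy as np
for n in ["scene","top"]:
    f=vision.grab_frame(n); cv2.imwrite(f"pics/{n}0.png",cv2.resize(f["image"][:,:,::-1],(784,588),interpolation=cv2.INTER_CUBIC)); print(n,f["fx"],f["cx"],f["cy"],np.round(f["R"],3).tolist(),np.round(f["t"],3).tolist())
s=env.get_state(); print({k:np.round(v,3).tolist() for k,v in s.items()}, env.tips_ahead)
E
```

```text
scene 396.8085447394444 280.82113763637443 201.26316888485178 [[-0.181, 0.983, -0.014], [0.852, 0.15, -0.502], [-0.492, -0.103, -0.865]] [0.045, -0.469, 1.375]
top 519.0691938626921 277.0747867186665 212.68084386680775 [[-0.019, -1.0, -0.006], [-0.986, 0.019, -0.168], [0.168, 0.003, -0.986]] [0.043, 0.564, 1.221]
{'t': 0.1, 'joints': [1.195, 0.265, 1.605, -0.0, 1.274, -0.037], 'qvel': [0.001, -0.005, -0.004, -0.001, 0.001, -0.001], 'joint_efforts': [0.0, -51.67, -36.859, -0.0, 0.006, 0.0], 'position': [0.224, 0.636, 0.244], 'tool_rot': [-3.14, -0.0, 2.803], 'ft_force': [0.008, 0.262, 0.733], 'moment': [-0.014, -0.045, 0.054], 'finger_force': 0.0, 'grip_width': 0.086} 0.014
```

View pics/top0.png

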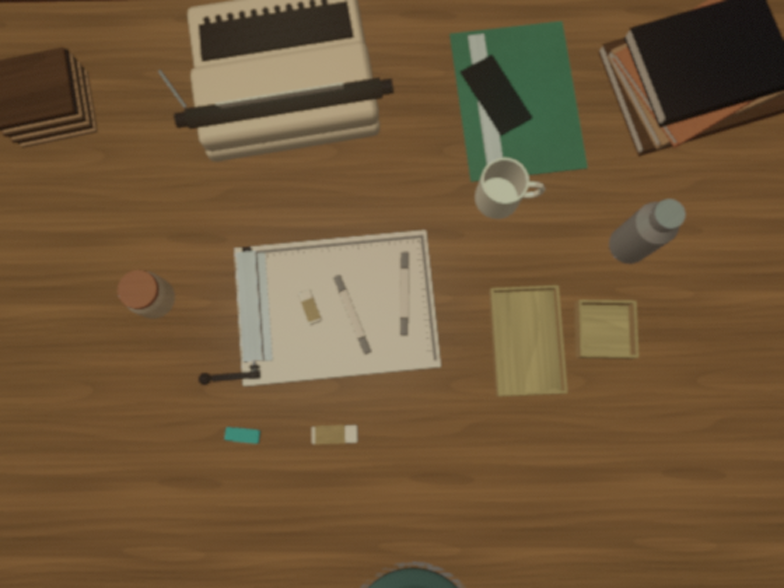

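View pics/scene0.png

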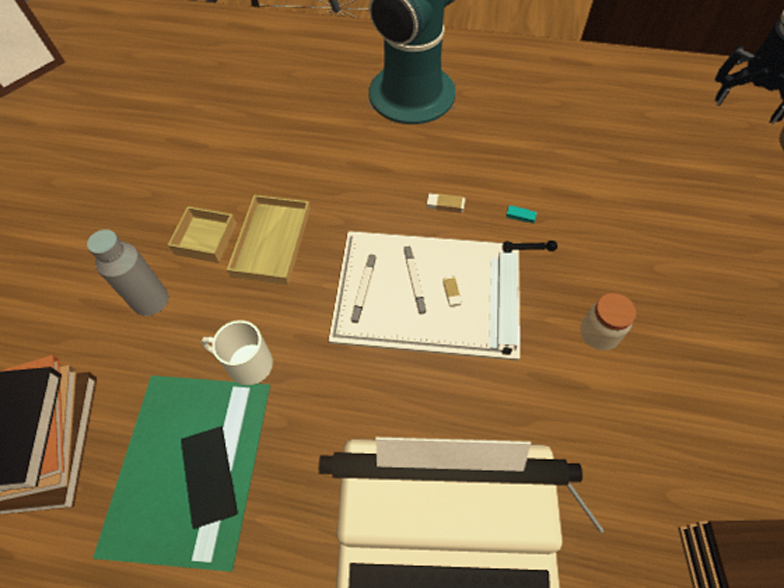

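Top view (784 px wide) shows:
- Markers at (405,253)-(404,335) and (338,277)-(367,353).
- The listed eraser on the board at about (310,307). The larger one and the turquoise one lie off the board.
- Pen tray at about (529,341), square box at (608,329), lever knob at (204,379).

The scene view shows the same layout. Next I cast rays from these pixels.

```bash
cat > h.py <<'E'
from cell import env, vision
import cv2, numpy as np
from scipy.spatial.transform import Rotation as Ro
def ray(f,u,v,fish=False):
    x,y=(u-f["cx"])/f["fx"],(v-f["cy"])/f["fy"]
    if fish:
        r=np.hypot(x,y); d=np.array([x/r*np.sin(r),y/r*np.sin(r),np.cos(r)]) if r>1e-9 else np.array([0,0,1.])
    else: d=np.array([x,y,1.])
    R=np.array(f["R"]); return -R.T@np.array(f["t"]), R.T@d
def onz(f,u,v,z,fish=False):
    c,d=ray(f,u,v,fish); return c+d*(z-c[2])/d[2]
def proj(f,X,fish=False):
    p=np.array(f["R"])@X+np.array(f["t"])
    if fish:
        th=np.arctan2(np.hypot(p[0],p[1]),p[2]); n=np.hypot(p[0],p[1]); return np.array([f["cx"]+f["fx"]*th*p[0]/n,f["cy"]+f["fy"]*th*p[1]/n])
    return np.array([f["cx"]+f["fx"]*p[0]/p[2],f["cy"]+f["fy"]*p[1]/p[2]])
def to_tool(goal,yaw=None):
    "shift in tool axes (40 mm units) and turn about tool z (5 deg units) to reach goal, tool down"
    s=env.get_state(); R=Ro.from_euler('xyz',s["tool_rot"]).as_matrix()
    d=R.T@(np.array(goal)-s["position"])/.04
    w=None
    if yaw is not None:  # world direction angle for tool y axis (mod pi)
        a=np.arctan2(R[1,1],R[0,1]); w=-((yaw-a+np.pi/2)%np.pi-np.pi/2); w=np.degrees(w)/5
    return np.round(d,2), w
E
python3 - <<'E'
from h import *
f=vision.grab_frame("top"); g=vision.grab_frame("scene")
def P(n,z,*uv,f=f):
    q=np.array([onz(f,u/1.4,v/1.4,z) for u,v in uv]); print(n,np.round(q,3)[:,:2].tolist(),"mid",np.round(q.mean(0)[:2],3), "len",np.round(np.linalg.norm(q[0]-q[1]),3), "ang",np.round(np.degrees(np.arctan2(*(q[0]-q[1])[[1,0]])),1))
for n,f_,uv in (("T",f,[(405,253),(404,335)]),("S",g,[(371,256),(356,320)])): P("mA"+n,.033,*uv,f=f_)
for n,f_,uv in (("T",f,[(338,277),(367,353)]),("S",g,[(408,248),(421,312)])): P("mB"+n,.033,*uv,f=f_)
P("erT",.031,(305,291),(316,323)); P("erS",.031,(449,277),(456,304),f=g)
P("boardT",.018,(427,232),(439,367),(243,385)); P("boardS",.018,(331,342),(350,234),f=g)
P("trayT",.028,(491,288),(566,392),(558,287),(498,395)); P("trayS",.028,(255,196),(283,281),(309,201),(229,275),f=g)
P("boxT",.035,(579,301),(637,356),(636,300),(580,358)); 
P("knobT",.045,(204,379),(253,374)); P("knobS",.045,(552,245),(508,246),f=g)
P("jarT",.095,(138,290),(138,290)); P("mugT",.1,(503,178),(503,178)); P("flaskT",.205,(668,215),(668,215))
E
```

```text
mAT [[0.648, 0.001], [0.501, 0.006]] mid [0.574 0.003] len 0.147 ang -2.0
mAS [[0.51, 0.005], [0.652, 0.006]] mid [0.581 0.005] len 0.142 ang -179.6
mBT [[0.606, 0.12], [0.47, 0.071]] mid [0.538 0.096] len 0.145 ang 20.0
mBS [[0.479, 0.073], [0.615, 0.121]] mid [0.547 0.097] len 0.144 ang -160.7
erT [[0.583, 0.179], [0.525, 0.16]] mid [0.554 0.17 ] len 0.061 ang 18.6
erS [[0.53, 0.162], [0.586, 0.183]] mid [0.558 0.172] len 0.06 ang -159.8
boardT [[0.69, -0.041], [0.445, -0.055], [0.42, 0.29]] mid [0.518 0.065] len 0.245 ang 3.4
boardS [[0.697, -0.033], [0.455, -0.051]] mid [ 0.576 -0.042] len 0.242 ang 4.4
trayT [[0.582, -0.151], [0.397, -0.273], [0.582, -0.27], [0.394, -0.155]] mid [ 0.488 -0.212] len 0.222 ang 33.3
trayS [[0.401, -0.27], [0.592, -0.153], [0.394, -0.153], [0.598, -0.261]] mid [ 0.496 -0.209] len 0.225 ang -148.5
boxT [[0.555, -0.303], [0.456, -0.398], [0.554, -0.404], [0.454, -0.299]] mid [ 0.505 -0.351] len 0.137 ang 43.8
knobT [[0.43, 0.351], [0.437, 0.267]] mid [0.433 0.309] len 0.085 ang 94.7
knobS [[0.431, 0.351], [0.448, 0.267]] mid [0.44  0.309] len 0.086 ang 101.5
jarT [[0.578, 0.454], [0.578, 0.454]] mid [0.578 0.454] len 0.0 ang 0.0
mugT [[0.761, -0.169], [0.761, -0.169]] mid [ 0.761 -0.169] len 0.0 ang 0.0
flaskT [[0.66, -0.405], [0.66, -0.405]] mid [ 0.66  -0.405] len 0.0 ang 0.0
```

```bash
python3 - <<'E'
from h import *
print(to_tool([.542,.097,.17],np.radians(109.7)))
E
```

```text
(array([-11.97, -10.07,   1.87]), np.float64(-7.822444618995142))
```

```bash
python3 -m inch '[{"tx":-1,"ty":-0.85},{"tx":-1,"ty":-0.85},{"tx":-1,"ty":-0.85},{"tx":-1,"ty":-0.85},{"tx":-1,"ty":-0.85},{"tx":-1,"ty":-0.85},{"tx":-1,"ty":-0.85},{"tx":-1,"ty":-0.85},{"tx":-1,"ty":-0.85},{"tx":-1,"ty":-0.85}]'
python3 -m inch '[{"tx":-1,"ty":-0.78,"tz":0.4,"grip":0.4},{"tx":-0.97,"ty":-0.78,"tz":0.4,"grip":0.4},{"wz":-1},{"wz":-1},{"wz":-1},{"wz":-1},{"wz":-1},{"wz":-1},{"wz":-1},{"wz":-0.82}]'
python3 - <<'E'
from h import *
print(to_tool([.542,.097,.17],np.radians(109.7)),env.get_state()["joints"],env.get_state()["grip_width"])
f=vision.grab_frame("wrist"); cv2.imwrite("pics/w1.png",cv2.resize(f["image"][:,:,::-1],(784,588),interpolation=cv2.INTER_CUBIC))
for X in ([.542,.097,.033],[.577,.004,.033],[.556,.171,.031]): print(proj(f,np.array(X),True)*1.4)
E
```

```text
(array([-11.97, -10.07,   1.87]), np.float64(-7.822444618995142)) [ 1.19511080e+00  2.64475727e-01  1.60487391e+00  1.65766079e-05
  1.27369551e+00 -3.68831310e-02] 0.08529872961166238
[120.41125443 584.52916252]
[ 97.08213339 597.1954663 ]
[160.62803789 589.41705891]validation failed for argument at $[0]...
validation failed for argument at $[0]...
```

View pics/w1.png

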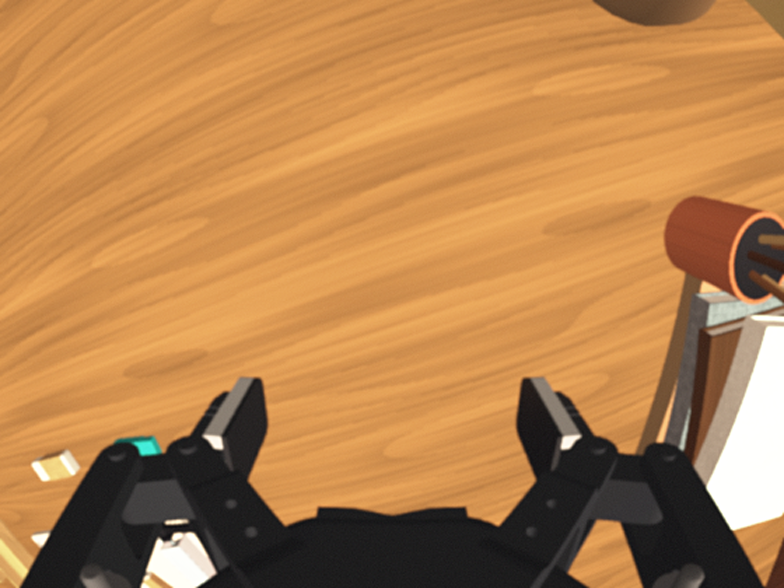

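The moves were refused, apparently because each row needs all its keys. The wrist picture therefore shows only the desk at the start pose, with the fingers at (240,420) and (545,420).

```bash
python3 -m inch '[{"grip":0,"tx":-1,"ty":-0.85,"tz":0,"wx":0,"wy":0,"wz":0},{"grip":0,"tx":-1,"ty":-0.85,"tz":0,"wx":0,"wy":0,"wz":0},{"grip":0,"tx":-1,"ty":-0.85,"tz":0,"wx":0,"wy":0,"wz":0},{"grip":0,"tx":-1,"ty":-0.85,"tz":0,"wx":0,"wy":0,"wz":0},{"grip":0,"tx":-1,"ty":-0.85,"tz":0,"wx":0,"wy":0,"wz":0},{"grip":0,"tx":-1,"ty":-0.85,"tz":0,"wx":0,"wy":0,"wz":0},{"grip":0,"tx":-1,"ty":-0.85,"tz":0,"wx":0,"wy":0,"wz":0},{"grip":0,"tx":-1,"ty":-0.85,"tz":0,"wx":0,"wy":0,"wz":0},{"grip":0,"tx":-1,"ty":-0.85,"tz":0,"wx":0,"wy":0,"wz":0},{"grip":0,"tx":-1,"ty":-0.85,"tz":0,"wx":0,"wy":0,"wz":0}]' 40
python3 -m inch '[{"grip":0.4,"tx":-1,"ty":-0.78,"tz":0.4,"wx":0,"wy":0,"wz":0},{"grip":0.4,"tx":-0.97,"ty":-0.78,"tz":0.4,"wx":0,"wy":0,"wz":0},{"grip":0.4,"tx":0,"ty":0,"tz":0,"wx":0,"wy":0,"wz":-1},{"grip":0.4,"tx":0,"ty":0,"tz":0,"wx":0,"wy":0,"wz":-1},{"grip":0.4,"tx":0,"ty":0,"tz":0,"wx":0,"wy":0,"wz":-1},{"grip":0.4,"tx":0,"ty":0,"tz":0,"wx":0,"wy":0,"wz":-1},{"grip":0.4,"tx":0,"ty":0,"tz":0,"wx":0,"wy":0,"wz":-1},{"grip":0.4,"tx":0,"ty":0,"tz":0,"wx":0,"wy":0,"wz":-1},{"grip":0.4,"tx":0,"ty":0,"tz":0,"wx":0,"wy":0,"wz":-1},{"grip":0.4,"tx":0,"ty":0,"tz":0,"wx":0,"wy":0,"wz":-0.82}]'
python3 - <<'E'
from h import *
print(to_tool([.542,.097,.17],np.radians(109.7)),env.get_state()["joints"],env.get_state()["grip_width"])
f=vision.grab_frame("wrist"); cv2.imwrite("pics/w2.png",cv2.resize(f["image"][:,:,::-1],(784,588),interpolation=cv2.INTER_CUBIC))
for X in ([.542,.097,.033],[.577,.004,.033],[.556,.171,.031]): print(proj(f,np.array(X),True)*1.4)
E
```

```text
t: 1.5
position: [0.4892, 0.1814, 0.2454]
tool_rot: [3.141, 0.0, 2.803]
ft_force: [0.6, -0.4, -0.2]
grip_width: 0.0851
finger_force: 0.0
t: 2.75
position: [0.5421, 0.0979, 0.2132]
tool_rot: [-3.142, -0.0, -2.795]
ft_force: [0.6, 0.3, -0.0]
grip_width: 0.0513
finger_force: 0.0
(array([ 0.01, -0.02,  1.08]), np.float64(0.027045838760024303)) [ 1.33562047e-01  5.27801679e-02  1.90723720e+00 -3.43480447e-05
  1.18167956e+00 -1.78341130e+00] 0.05128493466689586
[391.2427041  266.54963698]
[254.25492858 269.6213993 ]
[478.89816398 316.27372108]
```

View pics/w2.png

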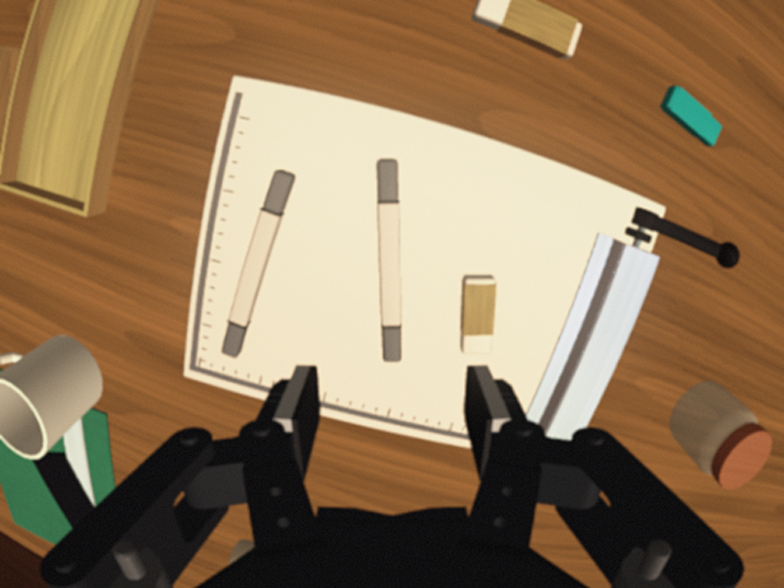

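The wrist view shows marker B at (387,160)-(392,360), marker A at (284,172)-(232,355), the eraser at (479,277)-(478,353) and the lever knob at (729,254). The fingers straddle marker B's line.

```bash
python3 - <<'E'
from h import *
f=vision.grab_frame("wrist")
def P(n,z,*uv):
    q=np.array([onz(f,u/1.4,v/1.4,z,True) for u,v in uv]);d=q[0]-q[1]; print(n,np.round(q[:,:2],3).tolist(),"mid",np.round(q.mean(0)[:2],4),"len",np.linalg.norm(d).round(3),"ang",np.degrees(np.arctan2(d[1],d[0])).round(1)); return q.mean(0)
P("B",.033,(387,160),(392,360));P("A",.033,(284,172),(232,355));P("E",.031,(479,277),(478,353));P("knob",.045,(729,254),(642,216))
P("board",.018,(190,375),(236,78),(664,208))
E
```

```text
B [[0.473, 0.069], [0.61, 0.122]] mid [0.5415 0.0956] len 0.147 ang -158.8
A [[0.503, 0.005], [0.651, 0.003]] mid [0.5769 0.004 ] len 0.147 ang 179.4
E [[0.528, 0.159], [0.584, 0.182]] mid [0.5558 0.1708] len 0.06 ang -157.2
knob [[0.43, 0.352], [0.439, 0.255]] mid [0.4346 0.3036] len 0.098 ang 95.1
board [[0.693, -0.033], [0.449, -0.056], [0.421, 0.289]] mid [0.5212 0.0664] len 0.245 ang 5.3
```

```bash
python3 -m inch '[{"grip":0.5,"tx":0,"ty":-0.05,"tz":1,"wx":0,"wy":0,"wz":-0.15},{"grip":0.5,"tx":0,"ty":0,"tz":1,"wx":0,"wy":0,"wz":0},{"grip":0.5,"tx":0,"ty":0,"tz":1,"wx":0,"wy":0,"wz":0},{"grip":0.5,"tx":0,"ty":0,"tz":0.8,"wx":0,"wy":0,"wz":0},{"grip":0.5,"tx":0,"ty":0,"tz":0.4,"wx":0,"wy":0,"wz":0},{"grip":0.5,"tx":0,"ty":0,"tz":0.22,"wx":0,"wy":0,"wz":0},{"grip":1,"tx":0,"ty":0,"tz":0,"wx":0,"wy":0,"wz":0},{"grip":1,"tx":0,"ty":0,"tz":0,"wx":0,"wy":0,"wz":0},{"grip":1,"tx":0,"ty":0,"tz":0,"wx":0,"wy":0,"wz":0},{"grip":1,"tx":0,"ty":0,"tz":0,"wx":0,"wy":0,"wz":0}]' 40
python3 - <<'E'
from h import *
print(to_tool([.488,-.187,.1],np.radians(91)),env.get_state()["joints"][5])
E
```

```text
t: 4.1
position: [0.5439, 0.0962, 0.0377]
tool_rot: [-3.141, 0.002, -2.785]
ft_force: [0.2, 0.1, 4.5]
grip_width: 0.0133
finger_force: 41.7
(array([ 3.78, -6.15, -1.56]), np.float64(3.8873267447632527)) -1.7974674163136628
```

```bash
python3 -m inch '[{"grip":1,"tx":0,"ty":0,"tz":-0.8,"wx":0,"wy":0,"wz":0},{"grip":1,"tx":0,"ty":0,"tz":-0.76,"wx":0,"wy":0,"wz":0},{"grip":1,"tx":0.63,"ty":-1,"tz":0,"wx":0,"wy":0,"wz":0},{"grip":1,"tx":0.63,"ty":-1,"tz":0,"wx":0,"wy":0,"wz":0},{"grip":1,"tx":0.63,"ty":-1,"tz":0,"wx":0,"wy":0,"wz":0},{"grip":1,"tx":0.63,"ty":-1,"tz":0,"wx":0,"wy":0,"wz":0},{"grip":1,"tx":0.63,"ty":-1,"tz":0,"wx":0,"wy":0,"wz":0},{"grip":1,"tx":0.63,"ty":-1,"tz":0,"wx":0,"wy":0,"wz":0},{"grip":1,"tx":0,"ty":-0.15,"tz":0,"wx":0,"wy":0,"wz":1},{"grip":1,"tx":0,"ty":0,"tz":0,"wx":0,"wy":0,"wz":1}]'
python3 -m inch '[{"grip":1,"tx":0,"ty":0,"tz":0,"wx":0,"wy":0,"wz":1},{"grip":1,"tx":0,"ty":0,"tz":0,"wx":0,"wy":0,"wz":0.88},{"grip":1,"tx":0,"ty":0,"tz":0,"wx":0,"wy":0,"wz":0},{"grip":1,"tx":0,"ty":0,"tz":0,"wx":0,"wy":0,"wz":0},{"grip":1,"tx":0,"ty":0,"tz":0,"wx":0,"wy":0,"wz":0},{"grip":1,"tx":0,"ty":0,"tz":0,"wx":0,"wy":0,"wz":0},{"grip":1,"tx":0,"ty":0,"tz":0,"wx":0,"wy":0,"wz":0},{"grip":1,"tx":0,"ty":0,"tz":0,"wx":0,"wy":0,"wz":0},{"grip":1,"tx":0,"ty":0,"tz":0,"wx":0,"wy":0,"wz":0},{"grip":1,"tx":0,"ty":0,"tz":0,"wx":0,"wy":0,"wz":0}]'
python3 - <<'E'
from h import *
print(to_tool([.488,-.187,.03],np.radians(91)),env.get_state()["joints"][5])
f=vision.grab_frame("wrist"); cv2.imwrite("pics/w3.png",cv2.resize(f["image"][:,:,::-1],(784,588),interpolation=cv2.INTER_CUBIC))
E
```

```text
t: 5.35
position: [0.4869, -0.1884, 0.099]
tool_rot: [-3.141, 0.0, -2.964]
ft_force: [-0.2, -0.0, -0.5]
grip_width: 0.014
finger_force: 41.2
t: 6.6
position: [0.4871, -0.1872, 0.0989]
tool_rot: [-3.142, 0.0, -3.123]
ft_force: [1.2, 0.6, -0.8]
grip_width: 0.0136
finger_force: 41.2
(array([-0.02,  0.01,  1.72]), np.float64(0.007626520378636703)) -2.003623717756517
```

View pics/w3.png

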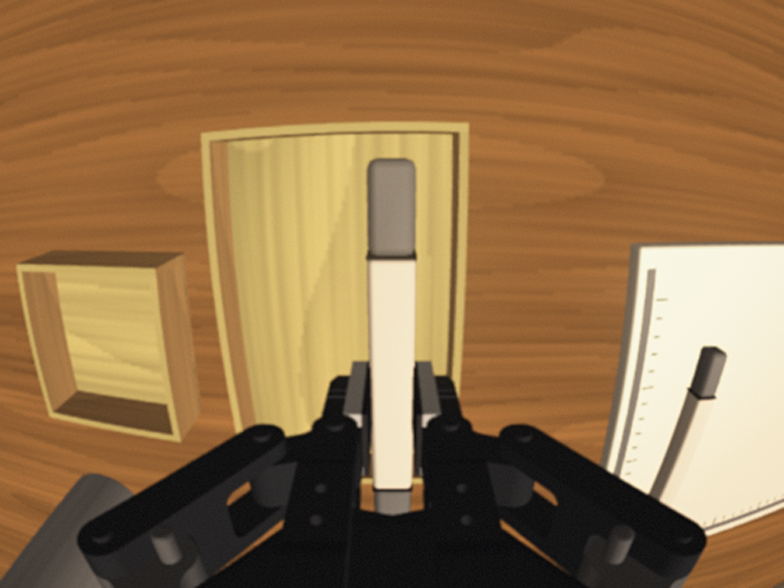

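The marker is held: near end at (391,158), cap joint at (391,257). It hangs over the tray, whose near rim corners are at (204,134) and (467,125). I check its tilt and the tray's position.

```bash
python3 - <<'E'
from h import *
f=vision.grab_frame("wrist")
for n,u,v,z in (("rim1",204,134,.028),("rim2",467,125,.028),("end",391,158,.0943),("capjoint",391,257,.0943),("capL",367,257,.0943),("capR",415,257,.0943),("joint2",391,489,.0943),("b1",18,266,.035),("b2",185,256,.035),("b3",182,441,.035),("b4",50,413,.035)): print(n,onz(f,u/1.4,v/1.4,z,True).round(4))
print(-np.array(f["R"]).T@f["t"])
E
```

```text
rim1 [ 0.3972 -0.2751  0.028 ]
rim2 [ 0.3949 -0.1564  0.028 ]
end [ 0.4103 -0.1893  0.0943]
capjoint [ 0.4401 -0.1888  0.0943]
capL [ 0.4402 -0.1961  0.0943]
capR [ 0.44   -0.1815  0.0943]
joint2 [ 0.5309 -0.1874  0.0943]
b1 [ 0.4568 -0.4013  0.035 ]
b2 [ 0.4533 -0.2851  0.035 ]
b3 [ 0.5593 -0.3051  0.035 ]
b4 [ 0.5533 -0.4052  0.035 ]
[ 0.40951483 -0.18931982  0.22919187]
```

```bash
python3 -m inch '[{"grip":1,"tx":0,"ty":-0.08,"tz":0.7,"wx":0,"wy":0,"wz":0},{"grip":1,"tx":0,"ty":0,"tz":0.7,"wx":0,"wy":0,"wz":0},{"grip":1,"tx":0,"ty":0,"tz":0.3,"wx":0,"wy":0,"wz":0},{"grip":1,"tx":0,"ty":0,"tz":0.12,"wx":0,"wy":0,"wz":0},{"grip":1,"tx":0,"ty":0,"tz":0,"wx":0,"wy":0,"wz":0},{"grip":0.7,"tx":0,"ty":0,"tz":0,"wx":0,"wy":0,"wz":0},{"grip":0.7,"tx":0,"ty":0,"tz":0,"wx":0,"wy":0,"wz":0},{"grip":0.7,"tx":0,"ty":0,"tz":0,"wx":0,"wy":0,"wz":0},{"grip":0.7,"tx":0,"ty":0,"tz":-0.5,"wx":0,"wy":0,"wz":0},{"grip":0.7,"tx":0,"ty":0,"tz":-1,"wx":0,"wy":0,"wz":0}]'
python3 - <<'E'
from h import *
print(to_tool([.577,.004,.1],np.radians(89)),env.get_state()["joints"][5])
E
```

```text
t: 7.95
position: [0.4853, -0.1896, 0.0849]
tool_rot: [3.14, -0.004, -3.123]
ft_force: [0.1, -0.3, 1.0]
grip_width: 0.0254
finger_force: 0.0
(array([-2.38,  4.8 , -0.38]), np.float64(0.40747095259698496)) -2.0091698601708106
```

Now marker A.

```bash
python3 -m inch '[{"grip":0.5,"tx":-0.4,"ty":0.8,"tz":-0.38,"wx":0,"wy":0,"wz":0.4},{"grip":0.5,"tx":-0.4,"ty":0.8,"tz":0,"wx":0,"wy":0,"wz":0},{"grip":0.5,"tx":-0.4,"ty":0.8,"tz":0,"wx":0,"wy":0,"wz":0},{"grip":0.5,"tx":-0.4,"ty":0.8,"tz":0,"wx":0,"wy":0,"wz":0},{"grip":0.5,"tx":-0.4,"ty":0.8,"tz":0,"wx":0,"wy":0,"wz":0},{"grip":0.5,"tx":-0.4,"ty":0.8,"tz":0,"wx":0,"wy":0,"wz":0},{"grip":0.5,"tx":0,"ty":0,"tz":0,"wx":0,"wy":0,"wz":0},{"grip":0.5,"tx":0,"ty":0,"tz":0,"wx":0,"wy":0,"wz":0},{"grip":0.5,"tx":0,"ty":0,"tz":0,"wx":0,"wy":0,"wz":0},{"grip":0.5,"tx":0,"ty":0,"tz":0,"wx":0,"wy":0,"wz":0}]'
python3 - <<'E'
from h import *
print(to_tool([.577,.004,.037],np.radians(89)))
E
```

```text
t: 9.2
position: [0.5848, -0.0004, 0.1013]
tool_rot: [-3.141, -0.0, 3.124]
ft_force: [-0.4, 0.4, -0.4]
grip_width: 0.0429
finger_force: 0.0
(array([0.2 , 0.11, 1.61]), np.float64(-0.006460407347542631))
```

```bash
python3 -m inch '[{"grip":0.5,"tx":0.2,"ty":0.11,"tz":0.7,"wx":0,"wy":0,"wz":0},{"grip":0.5,"tx":0,"ty":0,"tz":0.5,"wx":0,"wy":0,"wz":0},{"grip":0.5,"tx":0,"ty":0,"tz":0.3,"wx":0,"wy":0,"wz":0},{"grip":0.5,"tx":0,"ty":0,"tz":0.1,"wx":0,"wy":0,"wz":0},{"grip":1,"tx":0,"ty":0,"tz":0,"wx":0,"wy":0,"wz":0},{"grip":1,"tx":0,"ty":0,"tz":0,"wx":0,"wy":0,"wz":0},{"grip":1,"tx":0,"ty":0,"tz":0,"wx":0,"wy":0,"wz":0},{"grip":1,"tx":0,"ty":0,"tz":0,"wx":0,"wy":0,"wz":0},{"grip":1,"tx":0,"ty":0,"tz":-0.8,"wx":0,"wy":0,"wz":0},{"grip":1,"tx":0,"ty":0,"tz":-0.8,"wx":0,"wy":0,"wz":0}]'
python3 - <<'E'
from h import *
print(to_tool([.49,-.239,.1],np.radians(91)))
E
```

```text
t: 10.45
position: [0.5766, 0.0051, 0.1014]
tool_rot: [3.142, -0.002, 3.125]
ft_force: [0.7, 0.2, -0.3]
grip_width: 0.0135
finger_force: 40.9
(array([ 2.06, -6.14,  0.04]), np.float64(-0.39189605905148556))
```

```bash
python3 -m inch '[{"grip":1,"tx":0.3,"ty":-0.87,"tz":0,"wx":0,"wy":0,"wz":-0.4},{"grip":1,"tx":0.3,"ty":-0.87,"tz":0,"wx":0,"wy":0,"wz":0},{"grip":1,"tx":0.3,"ty":-0.87,"tz":0,"wx":0,"wy":0,"wz":0},{"grip":1,"tx":0.3,"ty":-0.87,"tz":0,"wx":0,"wy":0,"wz":0},{"grip":1,"tx":0.3,"ty":-0.87,"tz":0,"wx":0,"wy":0,"wz":0},{"grip":1,"tx":0.3,"ty":-0.87,"tz":0,"wx":0,"wy":0,"wz":0},{"grip":1,"tx":0.3,"ty":-0.87,"tz":0,"wx":0,"wy":0,"wz":0},{"grip":1,"tx":0,"ty":0,"tz":0,"wx":0,"wy":0,"wz":0},{"grip":1,"tx":0,"ty":0,"tz":0,"wx":0,"wy":0,"wz":0},{"grip":1,"tx":0,"ty":0,"tz":0,"wx":0,"wy":0,"wz":0}]'
python3 - <<'E'
from h import *
print(to_tool([.49,-.238,.026],np.radians(91)))
E
```

```text
t: 11.7
position: [0.4967, -0.2387, 0.1012]
tool_rot: [3.141, -0.0, -3.122]
ft_force: [0.0, 0.3, -0.5]
grip_width: 0.0136
finger_force: 40.9
(array([0.17, 0.02, 1.88]), np.float64(0.019590000506788007))
```

```bash
python3 -m inch '[{"grip":1,"tx":0.17,"ty":0.02,"tz":0.7,"wx":0,"wy":0,"wz":0},{"grip":1,"tx":0,"ty":0,"tz":0.7,"wx":0,"wy":0,"wz":0},{"grip":1,"tx":0,"ty":0,"tz":0.3,"wx":0,"wy":0,"wz":0},{"grip":1,"tx":0,"ty":0,"tz":0.18,"wx":0,"wy":0,"wz":0},{"grip":1,"tx":0,"ty":0,"tz":0,"wx":0,"wy":0,"wz":0},{"grip":0.7,"tx":0,"ty":0,"tz":0,"wx":0,"wy":0,"wz":0},{"grip":0.7,"tx":0,"ty":0,"tz":0,"wx":0,"wy":0,"wz":0},{"grip":0.7,"tx":0,"ty":0,"tz":0,"wx":0,"wy":0,"wz":0},{"grip":0.7,"tx":0,"ty":0,"tz":-0.5,"wx":0,"wy":0,"wz":0},{"grip":0.7,"tx":0,"ty":0,"tz":-1,"wx":0,"wy":0,"wz":0}]'
python3 - <<'E'
from h import *
print(to_tool([.556,.171,.12],np.radians(110.5)))
E
```

```text
t: 12.95
position: [0.4879, -0.2381, 0.0849]
tool_rot: [3.139, -0.004, -3.124]
ft_force: [0.5, -0.3, 0.3]
grip_width: 0.0253
finger_force: 0.0
(array([-1.88, 10.2 , -0.86]), np.float64(-3.8931959543962846))
```

```bash
python3 -m inch '[{"grip":0.5,"tx":-0.19,"ty":1,"tz":-0.43,"wx":0,"wy":0,"wz":0},{"grip":0.5,"tx":-0.19,"ty":1,"tz":-0.43,"wx":0,"wy":0,"wz":0},{"grip":0.5,"tx":-0.19,"ty":1,"tz":0,"wx":0,"wy":0,"wz":0},{"grip":0.5,"tx":-0.19,"ty":1,"tz":0,"wx":0,"wy":0,"wz":0},{"grip":0.5,"tx":-0.19,"ty":1,"tz":0,"wx":0,"wy":0,"wz":0},{"grip":0.5,"tx":-0.19,"ty":1,"tz":0,"wx":0,"wy":0,"wz":0},{"grip":0.5,"tx":-0.19,"ty":1,"tz":0,"wx":0,"wy":0,"wz":0},{"grip":0.5,"tx":-0.19,"ty":1,"tz":0,"wx":0,"wy":0,"wz":0},{"grip":0.5,"tx":-0.19,"ty":1,"tz":0,"wx":0,"wy":0,"wz":0},{"grip":0.5,"tx":-0.19,"ty":1,"tz":0,"wx":0,"wy":0,"wz":0}]'
python3 -m inch '[{"grip":0.5,"tx":0,"ty":0.1,"tz":0,"wx":0,"wy":0,"wz":-1},{"grip":0.5,"tx":0,"ty":0,"tz":0,"wx":0,"wy":0,"wz":-1},{"grip":0.5,"tx":0,"ty":0,"tz":0,"wx":0,"wy":0,"wz":-1},{"grip":0.5,"tx":0,"ty":0,"tz":0,"wx":0,"wy":0,"wz":-0.9},{"grip":0.5,"tx":0,"ty":0,"tz":0,"wx":0,"wy":0,"wz":0},{"grip":0.5,"tx":0,"ty":0,"tz":0,"wx":0,"wy":0,"wz":0},{"grip":0.5,"tx":0,"ty":0,"tz":0,"wx":0,"wy":0,"wz":0},{"grip":0.5,"tx":0,"ty":0,"tz":0,"wx":0,"wy":0,"wz":0},{"grip":0.5,"tx":0,"ty":0,"tz":0,"wx":0,"wy":0,"wz":0},{"grip":0.5,"tx":0,"ty":0,"tz":0,"wx":0,"wy":0,"wz":0}]'
python3 - <<'E'
from h import *
print(to_tool([.556,.171,.036],np.radians(110.5)))
f=vision.grab_frame("wrist"); cv2.imwrite("pics/w4.png",cv2.resize(f["image"][:,:,::-1],(784,588),interpolation=cv2.INTER_CUBIC))
f=vision.grab_frame("top"); cv2.imwrite("pics/t4.png",cv2.resize(f["image"][150:350,60:480,::-1],(800,381),interpolation=cv2.INTER_CUBIC))
E
```

```text
t: 14.2
position: [0.5586, 0.1636, 0.1208]
tool_rot: [3.142, 0.001, -3.124]
ft_force: [0.1, -0.8, -0.1]
grip_width: 0.0428
finger_force: 0.0
t: 15.45
position: [0.5584, 0.1664, 0.1205]
tool_rot: [-3.142, 0.0, -2.783]
ft_force: [-1.1, 0.8, -1.6]
grip_width: 0.0429
finger_force: 0.0
(array([0.02, 0.13, 2.11]), np.float64(0.00642911260619887))
```

View pics/w4.png

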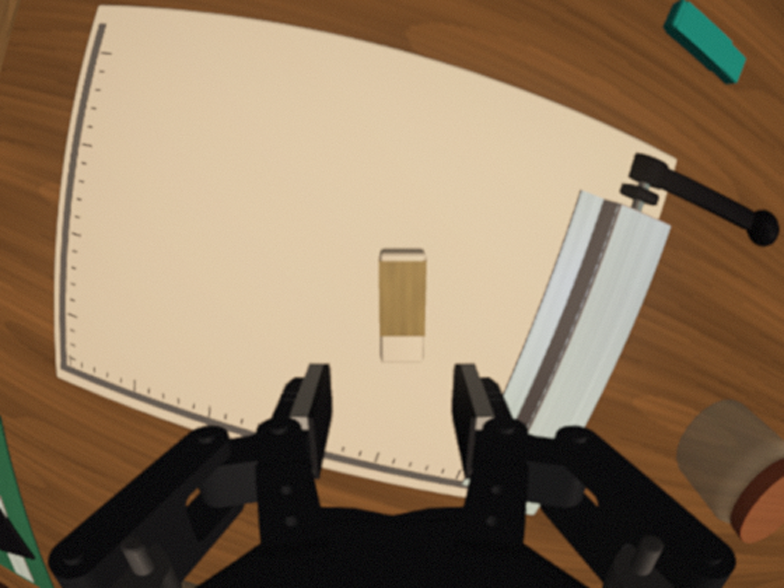

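View pics/t4.png

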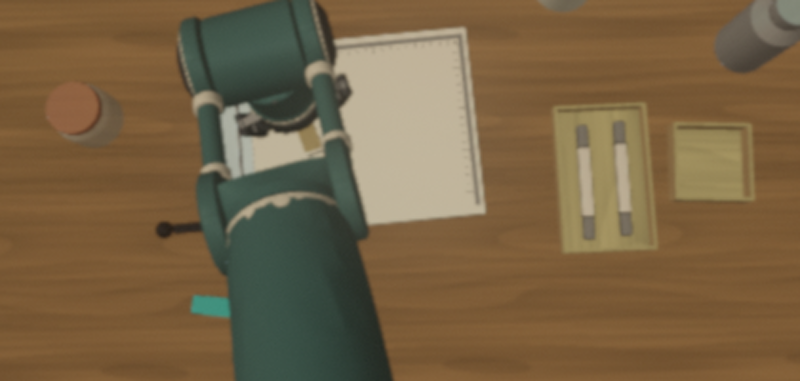

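Both markers lie in the tray (586,182 and 622,178 in the top crop). In the wrist view the eraser is aligned between the fingers, centred at (402,306).

```bash
python3 -m inch '[{"grip":0.5,"tx":0.02,"ty":0.12,"tz":0.8,"wx":0,"wy":0,"wz":0},{"grip":0.5,"tx":0,"ty":0,"tz":0.7,"wx":0,"wy":0,"wz":0},{"grip":0.5,"tx":0,"ty":0,"tz":0.4,"wx":0,"wy":0,"wz":0},{"grip":0.5,"tx":0,"ty":0,"tz":0.2,"wx":0,"wy":0,"wz":0},{"grip":1,"tx":0,"ty":0,"tz":0,"wx":0,"wy":0,"wz":0},{"grip":1,"tx":0,"ty":0,"tz":0,"wx":0,"wy":0,"wz":0},{"grip":1,"tx":0,"ty":0,"tz":0,"wx":0,"wy":0,"wz":0},{"grip":1,"tx":0,"ty":0,"tz":0,"wx":0,"wy":0,"wz":0},{"grip":1,"tx":0,"ty":0,"tz":-0.9,"wx":0,"wy":0,"wz":0},{"grip":1,"tx":0,"ty":0,"tz":-0.9,"wx":0,"wy":0,"wz":0}]' 30
python3 - <<'E'
from h import *
print(to_tool([.505,-.352,.11],np.radians(91)))
E
```

```text
t: 16.8
position: [0.5554, 0.1704, 0.1089]
tool_rot: [3.141, -0.001, -2.783]
ft_force: [0.1, -0.1, 0.4]
grip_width: 0.0221
finger_force: 31.8
(array([  5.76, -11.79,  -0.02]), np.float64(3.9077178516889015))
```

```bash
python3 -m inch '[{"grip":1,"tx":0.48,"ty":-0.98,"tz":0,"wx":0,"wy":0,"wz":0},{"grip":1,"tx":0.48,"ty":-0.98,"tz":0,"wx":0,"wy":0,"wz":0},{"grip":1,"tx":0.48,"ty":-0.98,"tz":0,"wx":0,"wy":0,"wz":0},{"grip":1,"tx":0.48,"ty":-0.98,"tz":0,"wx":0,"wy":0,"wz":0},{"grip":1,"tx":0.48,"ty":-0.98,"tz":0,"wx":0,"wy":0,"wz":0},{"grip":1,"tx":0.48,"ty":-0.98,"tz":0,"wx":0,"wy":0,"wz":0},{"grip":1,"tx":0.48,"ty":-0.98,"tz":0,"wx":0,"wy":0,"wz":0},{"grip":1,"tx":0.48,"ty":-0.98,"tz":0,"wx":0,"wy":0,"wz":0},{"grip":1,"tx":0.48,"ty":-0.98,"tz":0,"wx":0,"wy":0,"wz":0},{"grip":1,"tx":0.48,"ty":-0.98,"tz":0,"wx":0,"wy":0,"wz":0}]'
python3 -m inch '[{"grip":1,"tx":0.48,"ty":-0.98,"tz":0,"wx":0,"wy":0,"wz":0},{"grip":1,"tx":0.48,"ty":-0.98,"tz":0,"wx":0,"wy":0,"wz":0},{"grip":1,"tx":0,"ty":0,"tz":0,"wx":0,"wy":0,"wz":1},{"grip":1,"tx":0,"ty":0,"tz":0,"wx":0,"wy":0,"wz":1},{"grip":1,"tx":0,"ty":0,"tz":0,"wx":0,"wy":0,"wz":1},{"grip":1,"tx":0,"ty":0,"tz":0,"wx":0,"wy":0,"wz":0.9},{"grip":1,"tx":0,"ty":0,"tz":0,"wx":0,"wy":0,"wz":0},{"grip":1,"tx":0,"ty":0,"tz":0,"wx":0,"wy":0,"wz":0},{"grip":1,"tx":0,"ty":0,"tz":0,"wx":0,"wy":0,"wz":0},{"grip":1,"tx":0,"ty":0,"tz":0,"wx":0,"wy":0,"wz":0}]'
python3 - <<'E'
from h import *
print(to_tool([.505,-.352,.026],np.radians(91)),env.get_state()["joints"][5])
E
```

```text
t: 18.05
position: [0.5135, -0.2654, 0.1089]
tool_rot: [-3.141, 0.001, -2.783]
ft_force: [-0.2, 0.3, 0.0]
grip_width: 0.022
finger_force: 31.8
t: 19.3
position: [0.5078, -0.3472, 0.1084]
tool_rot: [-3.134, -0.005, -3.131]
ft_force: [0.4, -0.0, 0.1]
grip_width: 0.0216
finger_force: 31.8
(array([ 0.06, -0.1 ,  2.06]), np.float64(-0.07487411860648793)) -2.2115009955817686
```

```bash
python3 -m inch '[{"grip":1,"tx":0.06,"ty":-0.1,"tz":0.8,"wx":0,"wy":0,"wz":0},{"grip":1,"tx":0,"ty":0,"tz":0.7,"wx":0,"wy":0,"wz":0},{"grip":1,"tx":0,"ty":0,"tz":0.35,"wx":0,"wy":0,"wz":0},{"grip":1,"tx":0,"ty":0,"tz":0.2,"wx":0,"wy":0,"wz":0},{"grip":1,"tx":0,"ty":0,"tz":0,"wx":0,"wy":0,"wz":0},{"grip":0.58,"tx":0,"ty":0,"tz":0,"wx":0,"wy":0,"wz":0},{"grip":0.58,"tx":0,"ty":0,"tz":0,"wx":0,"wy":0,"wz":0},{"grip":0.58,"tx":0,"ty":0,"tz":0,"wx":0,"wy":0,"wz":0},{"grip":0.58,"tx":0,"ty":0,"tz":-0.5,"wx":0,"wy":0,"wz":0},{"grip":0.58,"tx":0,"ty":0,"tz":-1,"wx":0,"wy":0,"wz":0}]'
python3 - <<'E'
from h import *
print(to_tool([.43,.20,.22],np.radians(93.7)),to_tool([.43,.352,.12],np.radians(3.7)),env.get_state()["joints"])
E
```

```text
t: 20.55
position: [0.5041, -0.3504, 0.0862]
tool_rot: [-3.137, -0.008, -3.131]
ft_force: [-0.1, -0.4, -0.0]
grip_width: 0.0358
finger_force: 0.0
(array([ 1.73, 13.76, -3.4 ]), np.float64(-0.6187863146265231)) (array([ 1.67, 17.57, -0.91]), np.float64(17.381213685373474)) [-0.64324863  0.29502146  1.87774437 -0.01071137  0.97259026 -2.21855408]
```

```bash
python3 -m inch '[{"grip":0.4,"tx":0,"ty":0,"tz":-0.9,"wx":0,"wy":0,"wz":0},{"grip":0.4,"tx":0,"ty":1,"tz":-0.7,"wx":0,"wy":0,"wz":0},{"grip":0.4,"tx":0.1,"ty":1,"tz":0,"wx":0,"wy":0,"wz":1},{"grip":0.4,"tx":0.18,"ty":1,"tz":0,"wx":0,"wy":0,"wz":0},{"grip":0.4,"tx":0.18,"ty":1,"tz":0,"wx":0,"wy":0,"wz":0},{"grip":0.4,"tx":0.18,"ty":1,"tz":0,"wx":0,"wy":0,"wz":0},{"grip":0.4,"tx":0.18,"ty":1,"tz":0,"wx":0,"wy":0,"wz":0},{"grip":0.4,"tx":0.18,"ty":1,"tz":0,"wx":0,"wy":0,"wz":0},{"grip":0.4,"tx":0.18,"ty":1,"tz":0,"wx":0,"wy":0,"wz":0},{"grip":0.4,"tx":0.18,"ty":1,"tz":0,"wx":0,"wy":0,"wz":0}]'
python3 - <<'E'
from h import *
print(to_tool([.43,.351,.15],np.radians(4.4)),env.get_state()["joints"])
f=vision.grab_frame("top"); cv2.imwrite("pics/t5.png",cv2.resize(f["image"][180:320,330:480,::-1],(600,560),interpolation=cv2.INTER_CUBIC))
E
```

```text
t: 21.8
position: [0.4723, 0.0133, 0.1498]
tool_rot: [-3.134, -0.002, 3.065]
ft_force: [0.2, -0.1, 0.4]
grip_width: 0.0512
finger_force: 0.0
(array([ 1.7 ,  8.34, -0.06]), np.float64(16.239315011225706)) [-0.01945866 -0.03776399  2.12327618 -0.00832341  1.05861    -1.50930462]
```

View pics/t5.png

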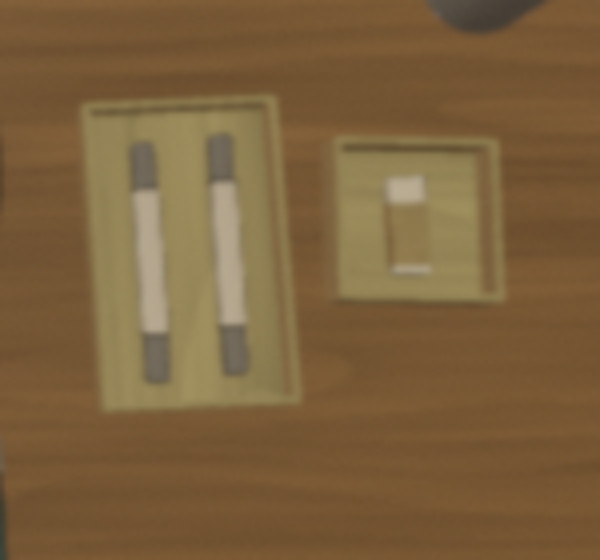

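Both markers, at (150,262) and (228,255), lie in the tray. The eraser, at (408,225), is in the box. On to the lever.

```bash
python3 -m inch '[{"grip":0.4,"tx":0.2,"ty":0.98,"tz":0,"wx":0,"wy":0,"wz":0},{"grip":0.4,"tx":0.2,"ty":0.98,"tz":0,"wx":0,"wy":0,"wz":0},{"grip":0.4,"tx":0.2,"ty":0.98,"tz":0,"wx":0,"wy":0,"wz":0},{"grip":0.4,"tx":0.2,"ty":0.98,"tz":0,"wx":0,"wy":0,"wz":0},{"grip":0.4,"tx":0.2,"ty":0.98,"tz":0,"wx":0,"wy":0,"wz":0},{"grip":0.4,"tx":0.2,"ty":0.98,"tz":0,"wx":0,"wy":0,"wz":0},{"grip":0.4,"tx":0.2,"ty":0.98,"tz":0,"wx":0,"wy":0,"wz":0},{"grip":0.4,"tx":0.2,"ty":0.98,"tz":0,"wx":0,"wy":0,"wz":0},{"grip":0.4,"tx":0.1,"ty":0.5,"tz":0,"wx":0,"wy":0,"wz":1},{"grip":0.4,"tx":0,"ty":0,"tz":0,"wx":0,"wy":0,"wz":1}]'
python3 -m inch '[{"grip":0.4,"tx":0,"ty":0,"tz":0,"wx":0,"wy":0,"wz":1},{"grip":0.4,"tx":0,"ty":0,"tz":0,"wx":0,"wy":0,"wz":1},{"grip":0.4,"tx":0,"ty":0,"tz":0,"wx":0,"wy":0,"wz":1},{"grip":0.4,"tx":0,"ty":0,"tz":0,"wx":0,"wy":0,"wz":1},{"grip":0.4,"tx":0,"ty":0,"tz":0,"wx":0,"wy":0,"wz":1},{"grip":0.4,"tx":0,"ty":0,"tz":0,"wx":0,"wy":0,"wz":1},{"grip":0.4,"tx":0,"ty":0,"tz":0,"wx":0,"wy":0,"wz":1},{"grip":0.4,"tx":0,"ty":0,"tz":0,"wx":0,"wy":0,"wz":1},{"grip":0.4,"tx":0,"ty":0,"tz":0,"wx":0,"wy":0,"wz":1},{"grip":0.4,"tx":0,"ty":0,"tz":0,"wx":0,"wy":0,"wz":1}]'
python3 -m inch '[{"grip":0.4,"tx":0,"ty":0,"tz":0,"wx":0,"wy":0,"wz":1},{"grip":0.4,"tx":0,"ty":0,"tz":0,"wx":0,"wy":0,"wz":1},{"grip":0.4,"tx":0,"ty":0,"tz":0,"wx":0,"wy":0,"wz":1},{"grip":0.4,"tx":0,"ty":0,"tz":0,"wx":0,"wy":0,"wz":1},{"grip":0.4,"tx":0,"ty":0,"tz":0,"wx":0,"wy":0,"wz":0.24},{"grip":0.4,"tx":0,"ty":0,"tz":0,"wx":0,"wy":0,"wz":0},{"grip":0.4,"tx":0,"ty":0,"tz":0,"wx":0,"wy":0,"wz":0},{"grip":0.4,"tx":0,"ty":0,"tz":0,"wx":0,"wy":0,"wz":0},{"grip":0.4,"tx":0,"ty":0,"tz":0,"wx":0,"wy":0,"wz":0},{"grip":0.4,"tx":0,"ty":0,"tz":0,"wx":0,"wy":0,"wz":0}]'
python3 - <<'E'
from h import *
print(to_tool([.4304,.351,.041],np.radians(4.4)),env.get_state()["joints"])
f=vision.grab_frame("wrist"); cv2.imwrite("pics/w5.png",cv2.resize(f["image"][:,:,::-1],(784,588),interpolation=cv2.INTER_CUBIC))
print(proj(f,np.array([.4304,.351,.045]),True)*1.4)
E
```

```text
t: 23.1
position: [0.43, 0.3518, 0.1475]
tool_rot: [-3.135, -0.002, 2.89]
ft_force: [0.7, 0.2, 0.8]
grip_width: 0.0513
finger_force: 0.0
t: 24.35
position: [0.4303, 0.35, 0.1475]
tool_rot: [-3.136, 0.004, 2.015]
ft_force: [-0.0, 0.2, 0.6]
grip_width: 0.051
finger_force: 0.0
t: 25.6
position: [0.4298, 0.3498, 0.1457]
tool_rot: [-3.136, 0.007, 1.648]
ft_force: [-0.2, -0.4, -1.0]
grip_width: 0.0511
finger_force: 0.0
(array([0.05, 0.03, 2.62]), np.float64(0.0016193778143525344)) [ 0.63988343  0.12647336  1.95977035 -0.00305461  1.06404585  0.56442131]
[392.83068997 300.06130949]
```

View pics/w5.png

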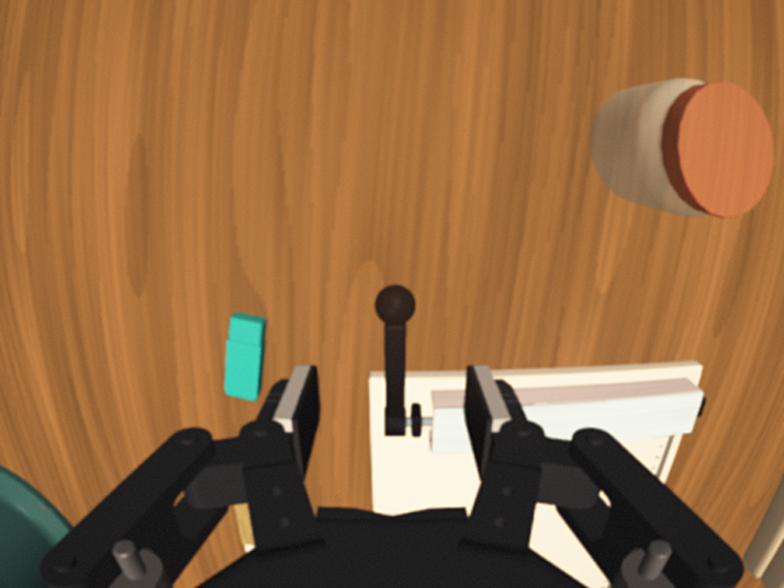

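The knob is at (395,304), against the predicted (393,300), so it agrees to within about 2 mm and sits between the fingers. Going down to pinch it.

```bash
python3 -m inch '[{"grip":0.4,"tx":0,"ty":0.04,"tz":0.8,"wx":0,"wy":0,"wz":0},{"grip":0.4,"tx":0,"ty":0,"tz":0.8,"wx":0,"wy":0,"wz":0},{"grip":0.4,"tx":0,"ty":0,"tz":0.6,"wx":0,"wy":0,"wz":0},{"grip":0.4,"tx":0,"ty":0,"tz":0.3,"wx":0,"wy":0,"wz":0},{"grip":0.4,"tx":0,"ty":0,"tz":0.1,"wx":0,"wy":0,"wz":0},{"grip":1,"tx":0,"ty":0,"tz":0,"wx":0,"wy":0,"wz":0},{"grip":1,"tx":0,"ty":0,"tz":0,"wx":0,"wy":0,"wz":0},{"grip":1,"tx":0,"ty":0,"tz":0,"wx":0,"wy":0,"wz":0},{"grip":1,"tx":0,"ty":0,"tz":0,"wx":0,"wy":0,"wz":0},{"grip":1,"tx":0,"ty":0,"tz":0,"wx":0,"wy":0,"wz":0}]' 60
python3 - <<'E'
from h import *
s=env.get_state(); print(s["position"],s["tool_rot"],s["ft_force"])
R=Ro.from_euler('xyz',s["tool_rot"]).as_matrix()
a=np.radians(10+np.arange(0,81,8)); th=np.radians(4.4); u=np.array([-np.sin(th),np.cos(th),0])
p=.085*(np.outer(np.cos(a),u)+np.outer(np.sin(a),[0,0,1])); print(np.round(np.diff(p,axis=0)@R/.04,2))
E
```

```text
t: 26.9
position: [0.431, 0.3498, 0.0426]
tool_rot: [-3.136, 0.006, 1.647]
ft_force: [-4.3, 1.9, 5.6]
grip_width: 0.0188
finger_force: 58.6
[0.43102302 0.34983618 0.04255781] [-3.1364656   0.00569555  1.64746661] [-4.33128801  1.92693924  5.55323071]
[[-0.07 -0.   -0.29]
 [-0.11 -0.   -0.27]
 [-0.15 -0.   -0.26]
 [-0.18 -0.   -0.23]
 [-0.21 -0.   -0.2 ]
 [-0.24 -0.   -0.17]
 [-0.26 -0.   -0.14]
 [-0.28 -0.   -0.1 ]
 [-0.29 -0.   -0.06]
 [-0.3  -0.   -0.02]]
```

```bash
python3 -m inch '[{"grip":1,"tx":-0.03,"ty":0,"tz":-0.15,"wx":0,"wy":0,"wz":0},{"grip":1,"tx":-0.04,"ty":0,"tz":-0.14,"wx":0,"wy":0,"wz":0},{"grip":1,"tx":-0.05,"ty":0,"tz":-0.14,"wx":0,"wy":0,"wz":0},{"grip":1,"tx":-0.06,"ty":0,"tz":-0.13,"wx":0,"wy":0,"wz":0},{"grip":1,"tx":-0.07,"ty":0,"tz":-0.13,"wx":0,"wy":0,"wz":0},{"grip":1,"tx":-0.08,"ty":0,"tz":-0.13,"wx":0,"wy":0,"wz":0},{"grip":1,"tx":-0.09,"ty":0,"tz":-0.12,"wx":0,"wy":0,"wz":0},{"grip":1,"tx":-0.09,"ty":0,"tz":-0.11,"wx":0,"wy":0,"wz":0},{"grip":1,"tx":-0.1,"ty":0,"tz":-0.1,"wx":0,"wy":0,"wz":0},{"grip":1,"tx":-0.11,"ty":0,"tz":-0.1,"wx":0,"wy":0,"wz":0}]'
python3 -m inch '[{"grip":1,"tx":-0.12,"ty":0,"tz":-0.09,"wx":0,"wy":0,"wz":0},{"grip":1,"tx":-0.12,"ty":0,"tz":-0.08,"wx":0,"wy":0,"wz":0},{"grip":1,"tx":-0.13,"ty":0,"tz":-0.07,"wx":0,"wy":0,"wz":0},{"grip":1,"tx":-0.13,"ty":0,"tz":-0.07,"wx":0,"wy":0,"wz":0},{"grip":1,"tx":0,"ty":0,"tz":0,"wx":0,"wy":0,"wz":0},{"grip":1,"tx":0,"ty":0,"tz":0,"wx":0,"wy":0,"wz":0},{"grip":1,"tx":0,"ty":0,"tz":0,"wx":0,"wy":0,"wz":0},{"grip":1,"tx":0,"ty":0,"tz":0,"wx":0,"wy":0,"wz":0},{"grip":1,"tx":0,"ty":0,"tz":0,"wx":0,"wy":0,"wz":0},{"grip":1,"tx":0,"ty":0,"tz":0,"wx":0,"wy":0,"wz":0}]'
python3 - <<'E'
from h import *
s=env.get_state(); print(s["tool_rot"])
print(to_tool([.4368+.0006,.2673-.001,.1126],np.radians(4.4)))
f=vision.grab_frame("wrist"); cv2.imwrite("pics/w6.png",cv2.resize(f["image"][:,:,::-1],(784,588),interpolation=cv2.INTER_CUBIC))
E
```

```text
t: 28.15
position: [0.4334, 0.3145, 0.0882]
tool_rot: [-3.134, 0.017, 1.649]
ft_force: [11.4, -10.9, -20.0]
grip_width: 0.0095
finger_force: 63.5
t: 29.4
position: [0.4349, 0.3012, 0.1046]
tool_rot: [-3.136, 0.007, 1.648]
ft_force: [-0.7, 0.9, -0.4]
grip_width: 0.0003
finger_force: 0.0
[-3.13587956  0.00671357  1.6478689 ]
(array([-0.87, -0.01, -0.19]), np.float64(0.0027471636096380197))
```

View pics/w6.png

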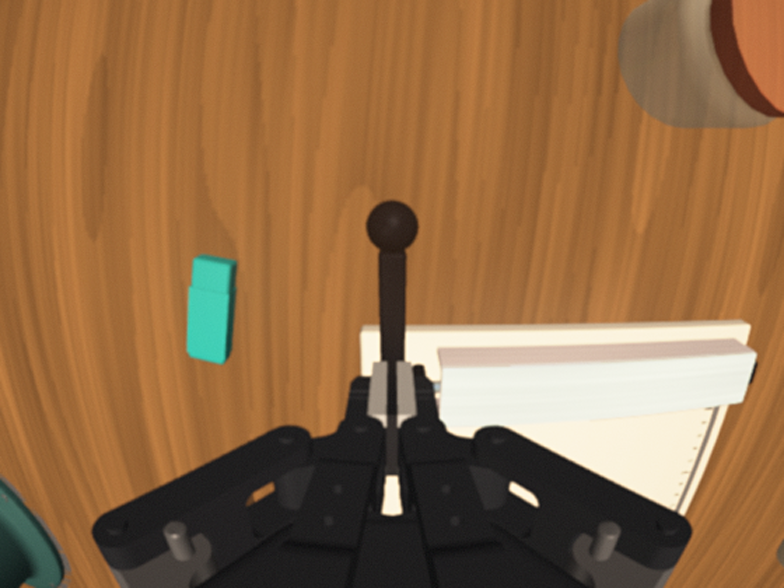

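The knob slipped out: the fingers are shut and the lever is back at rest with its knob at (392,226). I re-measure the knob with several rays before trying again with a lighter grip.

```bash
python3 - <<'E'
from h import *
s=env.get_state()
for n,fi in (("wrist",True),("top",False),("scene",False)):
    f=vision.grab_frame(n); im=f["image"]; p=proj(f,np.array([.4304,.351,.045]),fi); 
    g=cv2.cvtColor(im,cv2.COLOR_RGB2GRAY); r=22 if fi else 11
    u0,v0=int(p[0])-r,int(p[1])-r; m=(g[v0:v0+2*r,u0:u0+2*r]<45).astype(np.uint8)
    k=3 if not fi else 13
    m2=cv2.morphologyEx(m,cv2.MORPH_OPEN,cv2.getStructuringElement(cv2.MORPH_ELLIPSE,(9 if not fi else 25,)*2))
    ys,xs=np.nonzero(m2 if m2.any() else m); c=(xs.mean()+u0,ys.mean()+v0); print(n,p.round(1),np.round(c,1),m.sum(),m2.sum(),onz(f,*c,.045,fi).round(4), ray(f,*c,fi)[0].round(3))
    print("alt",onz(f,392/1.4,226/1.4,.045,True).round(4)) if fi else 0
print(to_tool([.4304,.351,.11],np.radians(4.4)),s["position"])
E
```

```text
wrist [278.  157.4] [279.8 161.8] 904 0 [0.4316 0.3485 0.045 ] [0.43  0.379 0.234]
alt [0.4317 0.3487 0.045 ]
top [145.9 270.4] [140.3 271.7] 121 0 [0.4275 0.3643 0.045 ] [0.351 0.029 1.298]
scene [394.3 174.8] [390.2 173.8] 80 0 [0.4288 0.3397 0.045 ] [1.084 0.168 0.954]
(array([ 1.25, -0.02, -0.15]), np.float64(0.0010372029165197476)) [0.43486751 0.30110941 0.10457695]
```

```bash
python3 -m inch '[{"grip":0.5,"tx":0.6,"ty":0,"tz":-0.2,"wx":0,"wy":0,"wz":0},{"grip":0.5,"tx":0.63,"ty":0,"tz":0,"wx":0,"wy":0,"wz":0},{"grip":0.5,"tx":0,"ty":0,"tz":0,"wx":0,"wy":0,"wz":0},{"grip":0.5,"tx":0,"ty":0,"tz":0,"wx":0,"wy":0,"wz":0},{"grip":0.5,"tx":0,"ty":0,"tz":0.8,"wx":0,"wy":0,"wz":0},{"grip":0.5,"tx":0,"ty":0,"tz":0.6,"wx":0,"wy":0,"wz":0},{"grip":0.5,"tx":0,"ty":0,"tz":0.3,"wx":0,"wy":0,"wz":0},{"grip":0.5,"tx":0,"ty":0,"tz":0.1,"wx":0,"wy":0,"wz":0},{"grip":0.5,"tx":0,"ty":0,"tz":0,"wx":0,"wy":0,"wz":0},{"grip":0.5,"tx":0,"ty":0,"tz":0,"wx":0,"wy":0,"wz":0}]' 25
python3 -m inch '[{"grip":0.7,"tx":0,"ty":0,"tz":0,"wx":0,"wy":0,"wz":0},{"grip":1,"tx":0,"ty":0,"tz":0,"wx":0,"wy":0,"wz":0},{"grip":1,"tx":0,"ty":0,"tz":0,"wx":0,"wy":0,"wz":0},{"grip":1,"tx":0,"ty":0,"tz":0,"wx":0,"wy":0,"wz":0},{"grip":1,"tx":0,"ty":0,"tz":0,"wx":0,"wy":0,"wz":0},{"grip":1,"tx":0,"ty":0,"tz":0,"wx":0,"wy":0,"wz":0},{"grip":1,"tx":-0.03,"ty":0,"tz":-0.15,"wx":0,"wy":0,"wz":0},{"grip":1,"tx":-0.04,"ty":0,"tz":-0.14,"wx":0,"wy":0,"wz":0},{"grip":1,"tx":0,"ty":0,"tz":0,"wx":0,"wy":0,"wz":0},{"grip":1,"tx":0,"ty":0,"tz":0,"wx":0,"wy":0,"wz":0}]' 25
```

```text
t: 30.85
position: [0.4316, 0.3501, 0.0413]
tool_rot: [-3.137, 0.006, 1.648]
ft_force: [-0.3, 0.0, -0.2]
grip_width: 0.0429
finger_force: 0.0
t: 32.1
position: [0.4312, 0.3471, 0.0518]
tool_rot: [-3.136, 0.006, 1.648]
ft_force: [-1.7, 4.6, -0.9]
grip_width: 0.0198
finger_force: 24.5
```

```bash
python3 -m inch '[{"grip":1,"tx":-0.05,"ty":0,"tz":-0.14,"wx":0,"wy":0,"wz":0},{"grip":1,"tx":-0.06,"ty":0,"tz":-0.13,"wx":0,"wy":0,"wz":0},{"grip":1,"tx":-0.07,"ty":0,"tz":-0.13,"wx":0,"wy":0,"wz":0},{"grip":1,"tx":0,"ty":0,"tz":0,"wx":0,"wy":0,"wz":0},{"grip":1,"tx":0,"ty":0,"tz":0,"wx":0,"wy":0,"wz":0},{"grip":1,"tx":0,"ty":0,"tz":0,"wx":0,"wy":0,"wz":0},{"grip":1,"tx":0,"ty":0,"tz":0,"wx":0,"wy":0,"wz":0},{"grip":1,"tx":0,"ty":0,"tz":0,"wx":0,"wy":0,"wz":0},{"grip":1,"tx":0,"ty":0,"tz":0,"wx":0,"wy":0,"wz":0},{"grip":1,"tx":0,"ty":0,"tz":0,"wx":0,"wy":0,"wz":0}]'
python3 - <<'E'
from h import *
f=vision.grab_frame("wrist"); g=cv2.cvtColor(f["image"],cv2.COLOR_RGB2GRAY)
R=np.array(f["R"]); s=env.get_state(); print((s["position"]),s["moment"],s["ft_force"])
# side views: dark extent in scene/top round expected knob
for n in ("scene","top"):
    h=vision.grab_frame(n); gg=cv2.cvtColor(h["image"],cv2.COLOR_RGB2GRAY)
    print(n,proj(h,np.array([.4304,.351,.045])),proj(h,s["position"]+[0,0,.005]))
E
```

```text
t: 33.35
position: [0.4316, 0.3394, 0.0676]
tool_rot: [-3.135, 0.008, 1.648]
ft_force: [1.9, -2.7, -3.9]
grip_width: 0.0204
finger_force: 24.5
[0.43159289 0.33936808 0.06759931] [-0.35270016 -0.41708061  0.01747867] [ 1.76344222 -2.68132533 -4.47340375]
scene [394.31863786 174.79840304] [392.30862576 168.7838103 ]
top [145.85820747 270.43024315] [147.81507751 269.14094904]
```

```bash
python3 -m inch '[{"grip":1,"tx":-0.13,"ty":0,"tz":-0.17,"wx":0,"wy":0,"wz":0},{"grip":1,"tx":-0.13,"ty":0,"tz":-0.16,"wx":0,"wy":0,"wz":0},{"grip":1,"tx":-0.14,"ty":0,"tz":-0.13,"wx":0,"wy":0,"wz":0},{"grip":1,"tx":-0.14,"ty":0,"tz":-0.13,"wx":0,"wy":0,"wz":0},{"grip":1,"tx":0,"ty":0,"tz":0,"wx":0,"wy":0,"wz":0},{"grip":1,"tx":0,"ty":0,"tz":0,"wx":0,"wy":0,"wz":0},{"grip":1,"tx":0,"ty":0,"tz":0,"wx":0,"wy":0,"wz":0},{"grip":1,"tx":0,"ty":0,"tz":0,"wx":0,"wy":0,"wz":0},{"grip":1,"tx":0,"ty":0,"tz":0,"wx":0,"wy":0,"wz":0},{"grip":1,"tx":0,"ty":0,"tz":0,"wx":0,"wy":0,"wz":0}]'
```

```text
t: 34.75
position: [0.4334, 0.3191, 0.0918]
tool_rot: [-3.136, 0.006, 1.648]
ft_force: [-2.9, 4.0, 1.4]
grip_width: 0.0201
finger_force: 24.9
```

```bash
python3 -m inch '[{"grip":1,"tx":-0.15,"ty":0,"tz":-0.11,"wx":0,"wy":0,"wz":0},{"grip":1,"tx":-0.15,"ty":0,"tz":-0.1,"wx":0,"wy":0,"wz":0},{"grip":1,"tx":-0.17,"ty":0,"tz":-0.08,"wx":0,"wy":0,"wz":0},{"grip":1,"tx":-0.17,"ty":0,"tz":-0.08,"wx":0,"wy":0,"wz":0},{"grip":1,"tx":0,"ty":0,"tz":0,"wx":0,"wy":0,"wz":0},{"grip":1,"tx":0,"ty":0,"tz":0,"wx":0,"wy":0,"wz":0},{"grip":1,"tx":0,"ty":0,"tz":0,"wx":0,"wy":0,"wz":0},{"grip":1,"tx":0,"ty":0,"tz":0,"wx":0,"wy":0,"wz":0},{"grip":1,"tx":0,"ty":0,"tz":0,"wx":0,"wy":0,"wz":0},{"grip":1,"tx":0,"ty":0,"tz":0,"wx":0,"wy":0,"wz":0}]'
```

```text
t: 36.0
position: [0.4354, 0.2928, 0.1062]
tool_rot: [-3.135, 0.007, 1.648]
ft_force: [1.5, 0.0, -6.3]
grip_width: 0.0201
finger_force: 24.6
```

```bash
python3 -m inch '[{"grip":1,"tx":-0.17,"ty":0,"tz":-0.03,"wx":0,"wy":0,"wz":0},{"grip":1,"tx":-0.17,"ty":0,"tz":-0.02,"wx":0,"wy":0,"wz":0},{"grip":1,"tx":-0.17,"ty":0,"tz":0,"wx":0,"wy":0,"wz":0},{"grip":1,"tx":-0.17,"ty":0,"tz":0,"wx":0,"wy":0,"wz":0},{"grip":1,"tx":0,"ty":0,"tz":0,"wx":0,"wy":0,"wz":0},{"grip":1,"tx":0,"ty":0,"tz":0,"wx":0,"wy":0,"wz":0},{"grip":1,"tx":0,"ty":0,"tz":0,"wx":0,"wy":0,"wz":0},{"grip":1,"tx":0,"ty":0,"tz":0,"wx":0,"wy":0,"wz":0},{"grip":1,"tx":0,"ty":0,"tz":0,"wx":0,"wy":0,"wz":0},{"grip":1,"tx":0,"ty":0,"tz":0,"wx":0,"wy":0,"wz":0}]'
```

```text
t: 37.25
position: [0.4377, 0.2664, 0.1105]
tool_rot: [-3.136, 0.005, 1.647]
ft_force: [-5.7, 2.8, 5.7]
grip_width: 0.0197
finger_force: 24.5
```

```bash
python3 -m inch '[{"grip":1,"tx":-0.05,"ty":-0.02,"tz":-0.02,"wx":0,"wy":0,"wz":0},{"grip":1,"tx":-0.05,"ty":0,"tz":0,"wx":0,"wy":0,"wz":0},{"grip":1,"tx":0,"ty":0,"tz":0,"wx":0,"wy":0,"wz":0},{"grip":1,"tx":0,"ty":0,"tz":0,"wx":0,"wy":0,"wz":0},{"grip":1,"tx":0,"ty":0,"tz":0,"wx":0,"wy":0,"wz":0},{"grip":1,"tx":0,"ty":0,"tz":0,"wx":0,"wy":0,"wz":0},{"grip":1,"tx":0,"ty":0,"tz":0,"wx":0,"wy":0,"wz":0},{"grip":1,"tx":0,"ty":0,"tz":0,"wx":0,"wy":0,"wz":0},{"grip":1,"tx":0,"ty":0,"tz":0,"wx":0,"wy":0,"wz":0},{"grip":1,"tx":0,"ty":0,"tz":0,"wx":0,"wy":0,"wz":0}]'
```

```text
t: 38.5
position: [0.4379, 0.2623, 0.1106]
tool_rot: [-3.137, 0.006, 1.647]
ft_force: [-3.2, 2.1, 6.1]
grip_width: 0.0195
finger_force: 24.2
```

```bash
python3 -m inch '[{"grip":1,"tx":-0.04,"ty":0,"tz":-0.01,"wx":0,"wy":0,"wz":0},{"grip":1,"tx":-0.04,"ty":0,"tz":0,"wx":0,"wy":0,"wz":0},{"grip":1,"tx":0,"ty":0,"tz":0,"wx":0,"wy":0,"wz":0},{"grip":1,"tx":0,"ty":0,"tz":0,"wx":0,"wy":0,"wz":0},{"grip":1,"tx":0,"ty":0,"tz":0,"wx":0,"wy":0,"wz":0},{"grip":1,"tx":0,"ty":0,"tz":0,"wx":0,"wy":0,"wz":0},{"grip":1,"tx":0,"ty":0,"tz":0,"wx":0,"wy":0,"wz":0},{"grip":1,"tx":0,"ty":0,"tz":0,"wx":0,"wy":0,"wz":0},{"grip":1,"tx":0,"ty":0,"tz":0,"wx":0,"wy":0,"wz":0},{"grip":1,"tx":0,"ty":0,"tz":0,"wx":0,"wy":0,"wz":0}]'
python3 - <<'E'
from h import *
# is the lever arm upright? save numbers: dark pixels below fingers in scene view along arm line
f=vision.grab_frame("scene"); im=f["image"]; g=cv2.cvtColor(im,cv2.COLOR_RGB2GRAY)
for z in (.03,.05,.07,.085,.1,.115):
    u,v=proj(f,np.array([.4368,.266,z])); r=int(round(v)); c=int(round(u)); print(z,(c,r),g[r,c-16:c+17:2])
E
```

```text
t: 39.75
position: [0.4381, 0.2589, 0.1105]
tool_rot: [-3.137, 0.006, 1.648]
ft_force: [-0.9, 2.2, 4.5]
grip_width: 0.0192
finger_force: 23.8
0.03 (362, 175) [231 231 231 231 230 231 210  16  22  21 221 238 185 103 107 113 117]
0.05 (363, 171) [103 107 112 111 114 117 119 116  13  16 107 112 109 109 112 113 112]
0.07 (365, 167) [110 114 112 110 111 111  97  69  20  15 105 109 111 111 112 111 109]
0.085 (365, 164) [106 107 107 109 105  82  72  20  25  38  64  70 107 103 103  98  96]
0.1 (366, 160) [ 98 100  96  99 100  86  40  20  27  41  60  46  27  93 106 114 113]
0.115 (367, 157) [106 108 107 106  97  21  21  28  36  88 100  48  38  48  39  80 101]
```

```bash
cat > lev.py <<'E'
from h import *
f=vision.grab_frame("scene"); g=cv2.cvtColor(f["image"],cv2.COLOR_RGB2GRAY).astype(float)
a0=proj(f,np.array([.4368,.2665,.03])); V=[];U=[]
for r in range(166,173):
    zc=np.interp(r,[163.7,171],[.085,.05]); c=int(round(proj(f,np.array([.4368,.2665,zc]))[0]))
    seg=g[r,c-9:c+10]; w=np.clip(np.median(seg)-15-seg,0,None); U.append((w*np.arange(c-9,c+10)).sum()/w.sum()); V.append(r)
p=np.polyfit(V,U,1); print(np.round(U,1),"slope",p[0])
for d in (70,80,85,90,93):
    q=[proj(f,np.array([.4368,.2665,.03])+r*np.array([-np.cos(np.radians(d))*.077,np.cos(np.radians(d)),np.sin(np.radians(d))])) for r in (.02,.055)]
    print(d,(q[1]-q[0])[0]/(q[1]-q[0])[1], np.round(q,1).tolist())
E
python3 lev.py
```

```text
[364.7 365.5 365.2 364.7 364.2 364.  363.3] slope -0.29293566238918173
70 -1.0030679919121621 [[365.9, 171.7], [372.6, 165.1]]
80 -0.6272031658194023 [[364.7, 171.5], [369.2, 164.3]]
85 -0.45638650214260873 [[364.1, 171.4], [367.5, 164.0]]
90 -0.2924119038489543 [[363.5, 171.3], [365.6, 163.8]]
93 -0.1961400499849646 [[363.1, 171.3], [364.6, 163.8]]
```

```bash
python3 -m inch '[{"grip":1,"tx":-0.05,"ty":0,"tz":0,"wx":0,"wy":0,"wz":0},{"grip":1,"tx":-0.05,"ty":0,"tz":-0.01,"wx":0,"wy":0,"wz":0},{"grip":1,"tx":0,"ty":0,"tz":0,"wx":0,"wy":0,"wz":0},{"grip":1,"tx":0,"ty":0,"tz":0,"wx":0,"wy":0,"wz":0},{"grip":1,"tx":0,"ty":0,"tz":0,"wx":0,"wy":0,"wz":0},{"grip":1,"tx":0,"ty":0,"tz":0,"wx":0,"wy":0,"wz":0},{"grip":1,"tx":0,"ty":0,"tz":0,"wx":0,"wy":0,"wz":0},{"grip":1,"tx":0,"ty":0,"tz":0,"wx":0,"wy":0,"wz":0},{"grip":1,"tx":0,"ty":0,"tz":0,"wx":0,"wy":0,"wz":0},{"grip":1,"tx":0,"ty":0,"tz":0,"wx":0,"wy":0,"wz":0}]'; python3 lev.py | head -1
```

```text
t: 41.1
position: [0.4377, 0.2548, 0.1105]
tool_rot: [-3.136, 0.007, 1.648]
ft_force: [0.5, 0.1, -0.8]
grip_width: -0.0003
finger_force: 0.0
[  nan   nan   nan   nan   nan   nan 361.7] slope nanlev.py:6: RuntimeWarning: invalid value encountered in scalar divide
  seg=g[r,c-9:c+10]; w=np.clip(np.median(seg)-15-seg,0,None); U.append((w*np.arange(c-9,c+10)).sum()/w.sum()); V.append(r)
```

The lever reached its stop. The pads then slid about 8 mm over the knob and lost it, since pad friction is low. I grip it again, repeat the swing along the same path, and stop near y = 0.266.

```bash
python3 -m inch '[{"grip":0.5,"tx":0,"ty":0,"tz":-0.3,"wx":0,"wy":0,"wz":0},{"grip":0.5,"tx":0.8,"ty":0,"tz":0,"wx":0,"wy":0,"wz":0},{"grip":0.5,"tx":0.8,"ty":0,"tz":0,"wx":0,"wy":0,"wz":0},{"grip":0.5,"tx":0.79,"ty":0.02,"tz":0,"wx":0,"wy":0,"wz":0},{"grip":0.5,"tx":0,"ty":0,"tz":0,"wx":0,"wy":0,"wz":0},{"grip":0.5,"tx":0,"ty":0,"tz":0,"wx":0,"wy":0,"wz":0},{"grip":0.5,"tx":0,"ty":0,"tz":0,"wx":0,"wy":0,"wz":0},{"grip":0.5,"tx":0,"ty":0,"tz":0,"wx":0,"wy":0,"wz":0},{"grip":0.5,"tx":0,"ty":0,"tz":0,"wx":0,"wy":0,"wz":0},{"grip":0.5,"tx":0,"ty":0,"tz":0,"wx":0,"wy":0,"wz":0}]' 25
python3 - <<'E'
from h import *
print(to_tool([.4313,.350,.0405],np.radians(4.4)))
f=vision.grab_frame("wrist"); g=cv2.cvtColor(f["image"],cv2.COLOR_RGB2GRAY)
u,v=proj(f,np.array([.4313,.349,.045]),True).astype(int); m=g[v-30:v+16,u-30:u+30]<60
n,l,s,c=cv2.connectedComponentsWithStats(m.astype(np.uint8)); i=1+s[1:,4].argmax()
top=s[i,1]+v-30; w=np.nonzero(l[s[i,1]+8]==i)[0]+u-30
d=cv2.distanceTransform(np.pad(m.astype(np.uint8),0),cv2.DIST_L2,5); k=np.unravel_index(d.argmax(),d.shape); print("knob r",d.max(),"at",k[1]+u-30,k[0]+v-30,onz(f,k[1]+u-30,k[0]+v-30,.045,True).round(4))
E
```

```text
t: 42.4
position: [0.4313, 0.35, 0.1218]
tool_rot: [-3.136, 0.007, 1.647]
ft_force: [-0.5, -0.2, 0.2]
grip_width: 0.0426
finger_force: 0.0
(array([0.01, 0.01, 2.03]), np.float64(-0.004437124346108322))
knob r 8.5907 at 280 240 [0.4324 0.3405 0.045 ]
```

```bash
python3 - <<'E'
from h import *
f=vision.grab_frame("wrist"); g=cv2.cvtColor(f["image"],cv2.COLOR_RGB2GRAY)
for y in (.362,.35,.338): print(y,proj(f,np.array([.4313,y,.045]),True).round(1))
for r in range(200,290,4): print(r,''.join('#' if x<60 else '.' for x in g[r,240:322:2]))
E
```

```text
0.362 [280.8 210.4]
0.35 [279.4 227.1]
0.338 [278.1 243.3]
200 .........................................
204 .........................................
208 .........................................
212 .........................................
216 .................#######.................
220 ..............############...............
224 .............#######..#####..............
228 .............#######..######.............
232 .............###############.............
236 .............##############..............
240 ...............###########...............
244 ................########.................
248 ................########.................
252 ................########.................
256 .................#######.................
260 ................########.................
264 .................#######.................
268 .................#######.................
272 .................#######.................
276 .................#######.................
280 .................#######.................
284 .................######..................
288 .................######..................
```

```bash
python3 -m inch '[{"grip":0.5,"tx":-0.02,"ty":0.02,"tz":0.8,"wx":0,"wy":0,"wz":0},{"grip":0.5,"tx":0,"ty":0,"tz":0.8,"wx":0,"wy":0,"wz":0},{"grip":0.5,"tx":0,"ty":0,"tz":0.3,"wx":0,"wy":0,"wz":0},{"grip":0.5,"tx":0,"ty":0,"tz":0.13,"wx":0,"wy":0,"wz":0},{"grip":0.7,"tx":0,"ty":0,"tz":0,"wx":0,"wy":0,"wz":0},{"grip":1,"tx":0,"ty":0,"tz":0,"wx":0,"wy":0,"wz":0},{"grip":1,"tx":0,"ty":0,"tz":0,"wx":0,"wy":0,"wz":0},{"grip":1,"tx":0,"ty":0,"tz":0,"wx":0,"wy":0,"wz":0},{"grip":1,"tx":0,"ty":0,"tz":0,"wx":0,"wy":0,"wz":0},{"grip":1,"tx":0,"ty":0,"tz":0,"wx":0,"wy":0,"wz":0}]' 25
python3 -m inch '[{"grip":1,"tx":-0.03,"ty":0,"tz":-0.15,"wx":0,"wy":0,"wz":0},{"grip":1,"tx":-0.04,"ty":0,"tz":-0.14,"wx":0,"wy":0,"wz":0},{"grip":1,"tx":-0.05,"ty":0,"tz":-0.14,"wx":0,"wy":0,"wz":0},{"grip":1,"tx":-0.06,"ty":0,"tz":-0.13,"wx":0,"wy":0,"wz":0},{"grip":1,"tx":-0.07,"ty":0,"tz":-0.13,"wx":0,"wy":0,"wz":0},{"grip":1,"tx":-0.08,"ty":0,"tz":-0.13,"wx":0,"wy":0,"wz":0},{"grip":1,"tx":-0.09,"ty":0,"tz":-0.12,"wx":0,"wy":0,"wz":0},{"grip":1,"tx":-0.09,"ty":0,"tz":-0.11,"wx":0,"wy":0,"wz":0},{"grip":1,"tx":0,"ty":0,"tz":0,"wx":0,"wy":0,"wz":0},{"grip":1,"tx":0,"ty":0,"tz":0,"wx":0,"wy":0,"wz":0}]' 25
```

```text
t: 43.75
position: [0.4311, 0.3493, 0.0413]
tool_rot: [-3.135, 0.006, 1.648]
ft_force: [-5.3, 1.2, 2.6]
grip_width: 0.0201
finger_force: 24.5
t: 45.0
position: [0.4328, 0.3281, 0.0826]
tool_rot: [-3.134, 0.008, 1.648]
ft_force: [-4.1, -0.5, -2.4]
grip_width: 0.0199
finger_force: 24.7
```

```bash
python3 -m inch '[{"grip":1,"tx":-0.1,"ty":0,"tz":-0.1,"wx":0,"wy":0,"wz":0},{"grip":1,"tx":-0.11,"ty":0,"tz":-0.1,"wx":0,"wy":0,"wz":0},{"grip":1,"tx":-0.12,"ty":0,"tz":-0.08,"wx":0,"wy":0,"wz":0},{"grip":1,"tx":-0.12,"ty":0,"tz":-0.08,"wx":0,"wy":0,"wz":0},{"grip":1,"tx":-0.13,"ty":0,"tz":-0.07,"wx":0,"wy":0,"wz":0},{"grip":1,"tx":-0.13,"ty":0,"tz":-0.07,"wx":0,"wy":0,"wz":0},{"grip":1,"tx":-0.14,"ty":0,"tz":-0.05,"wx":0,"wy":0,"wz":0},{"grip":1,"tx":-0.14,"ty":0,"tz":-0.05,"wx":0,"wy":0,"wz":0},{"grip":1,"tx":0,"ty":0,"tz":0,"wx":0,"wy":0,"wz":0},{"grip":1,"tx":0,"ty":0,"tz":0,"wx":0,"wy":0,"wz":0}]' 25
```

```text
t: 46.25
position: [0.4359, 0.2894, 0.1074]
tool_rot: [-3.135, 0.006, 1.647]
ft_force: [-7.2, 2.0, 0.8]
grip_width: 0.0204
finger_force: 24.6
```

```bash
python3 -m inch '[{"grip":1,"tx":-0.14,"ty":-0.02,"tz":-0.03,"wx":0,"wy":0,"wz":0},{"grip":1,"tx":-0.14,"ty":-0.02,"tz":-0.02,"wx":0,"wy":0,"wz":0},{"grip":1,"tx":-0.14,"ty":0,"tz":-0.01,"wx":0,"wy":0,"wz":0},{"grip":1,"tx":-0.12,"ty":0,"tz":0,"wx":0,"wy":0,"wz":0},{"grip":1,"tx":-0.08,"ty":0,"tz":0,"wx":0,"wy":0,"wz":0},{"grip":1,"tx":0,"ty":0,"tz":0,"wx":0,"wy":0,"wz":0},{"grip":1,"tx":0,"ty":0,"tz":0,"wx":0,"wy":0,"wz":0},{"grip":1,"tx":0,"ty":0,"tz":0,"wx":0,"wy":0,"wz":0},{"grip":1,"tx":0,"ty":0,"tz":0,"wx":0,"wy":0,"wz":0},{"grip":1,"tx":0,"ty":0,"tz":0,"wx":0,"wy":0,"wz":0}]' 25
python3 lev.py
```

```text
t: 47.5
position: [0.4378, 0.2649, 0.1108]
tool_rot: [-3.137, 0.006, 1.647]
ft_force: [-4.6, 1.9, 5.8]
grip_width: 0.0185
finger_force: 23.6
[366.4 366.7 366.4 365.8 365.2 364.5 363.7] slope -0.4912013450217045
70 -1.0030679919121621 [[365.9, 171.7], [372.6, 165.1]]
80 -0.6272031658194023 [[364.7, 171.5], [369.2, 164.3]]
85 -0.45638650214260873 [[364.1, 171.4], [367.5, 164.0]]
90 -0.2924119038489543 [[363.5, 171.3], [365.6, 163.8]]
93 -0.1961400499849646 [[363.1, 171.3], [364.6, 163.8]]
```

The lever reached only about 84–85°. A radial mismatch of about 1 mm used up the friction, so the knob slid to the pad edge. I regrip, follow the same good path to 74°, then finish with more lift and a firmer grip.

```bash
python3 -m inch '[{"grip":0.5,"tx":0,"ty":0,"tz":0,"wx":0,"wy":0,"wz":0},{"grip":0.5,"tx":0,"ty":0,"tz":-0.3,"wx":0,"wy":0,"wz":0},{"grip":0.5,"tx":0.7,"ty":0,"tz":0,"wx":0,"wy":0,"wz":0},{"grip":0.5,"tx":0.7,"ty":0,"tz":0,"wx":0,"wy":0,"wz":0},{"grip":0.5,"tx":0.7,"ty":0,"tz":0,"wx":0,"wy":0,"wz":0},{"grip":0.5,"tx":0,"ty":0,"tz":0,"wx":0,"wy":0,"wz":0},{"grip":0.5,"tx":0,"ty":0,"tz":0,"wx":0,"wy":0,"wz":0},{"grip":0.5,"tx":0,"ty":0,"tz":0,"wx":0,"wy":0,"wz":0},{"grip":0.5,"tx":0,"ty":0,"tz":0,"wx":0,"wy":0,"wz":0},{"grip":0.5,"tx":0,"ty":0,"tz":0,"wx":0,"wy":0,"wz":0}]' 25
python3 - <<'E'
from h import *
print(to_tool([.431,.3493,.0405],np.radians(4.4)))
f=vision.grab_frame("wrist"); g=cv2.cvtColor(f["image"],cv2.COLOR_RGB2GRAY)
for r in range(208,252,6): print(r,''.join('#' if x<60 else '.' for x in g[r,240:322:2]))
E
```

```text
t: 48.8
position: [0.4307, 0.3481, 0.1211]
tool_rot: [-3.136, 0.007, 1.647]
ft_force: [0.2, 0.2, -0.7]
grip_width: 0.0426
finger_force: 0.0
(array([0.04, 0.02, 2.01]), np.float64(-0.006519658715157158))
208 .........................................
214 .................########................
220 ..............##############.............
226 .............########.#######............
232 ..............##############.............
238 ...............###########...............
244 .................########................
250 .................########................
```

```bash
python3 -m inch '[{"grip":0.5,"tx":0.04,"ty":0.01,"tz":0.8,"wx":0,"wy":0,"wz":0},{"grip":0.5,"tx":0,"ty":0,"tz":0.8,"wx":0,"wy":0,"wz":0},{"grip":0.5,"tx":0,"ty":0,"tz":0.3,"wx":0,"wy":0,"wz":0},{"grip":0.5,"tx":0,"ty":0,"tz":0.11,"wx":0,"wy":0,"wz":0},{"grip":0.7,"tx":0,"ty":0,"tz":0,"wx":0,"wy":0,"wz":0},{"grip":1,"tx":0,"ty":0,"tz":0,"wx":0,"wy":0,"wz":0},{"grip":1,"tx":0,"ty":0,"tz":0,"wx":0,"wy":0,"wz":0},{"grip":1,"tx":0,"ty":0,"tz":0,"wx":0,"wy":0,"wz":0},{"grip":1,"tx":0,"ty":0,"tz":0,"wx":0,"wy":0,"wz":0},{"grip":1,"tx":0,"ty":0,"tz":0,"wx":0,"wy":0,"wz":0}]' 25
python3 -m inch '[{"grip":1,"tx":-0.03,"ty":0,"tz":-0.15,"wx":0,"wy":0,"wz":0},{"grip":1,"tx":-0.04,"ty":0,"tz":-0.14,"wx":0,"wy":0,"wz":0},{"grip":1,"tx":-0.05,"ty":0,"tz":-0.14,"wx":0,"wy":0,"wz":0},{"grip":1,"tx":-0.06,"ty":0,"tz":-0.13,"wx":0,"wy":0,"wz":0},{"grip":1,"tx":-0.07,"ty":0,"tz":-0.13,"wx":0,"wy":0,"wz":0},{"grip":1,"tx":-0.08,"ty":0,"tz":-0.13,"wx":0,"wy":0,"wz":0},{"grip":1,"tx":-0.09,"ty":0,"tz":-0.12,"wx":0,"wy":0,"wz":0},{"grip":1,"tx":-0.09,"ty":0,"tz":-0.11,"wx":0,"wy":0,"wz":0},{"grip":1,"tx":0,"ty":0,"tz":0,"wx":0,"wy":0,"wz":0},{"grip":1,"tx":0,"ty":0,"tz":0,"wx":0,"wy":0,"wz":0}]' 25
python3 -m inch '[{"grip":1,"tx":-0.1,"ty":0,"tz":-0.1,"wx":0,"wy":0,"wz":0},{"grip":1,"tx":-0.11,"ty":0,"tz":-0.1,"wx":0,"wy":0,"wz":0},{"grip":1,"tx":-0.12,"ty":0,"tz":-0.08,"wx":0,"wy":0,"wz":0},{"grip":1,"tx":-0.12,"ty":0,"tz":-0.08,"wx":0,"wy":0,"wz":0},{"grip":1,"tx":-0.13,"ty":0,"tz":-0.07,"wx":0,"wy":0,"wz":0},{"grip":1,"tx":-0.13,"ty":0,"tz":-0.07,"wx":0,"wy":0,"wz":0},{"grip":1,"tx":-0.14,"ty":0,"tz":-0.05,"wx":0,"wy":0,"wz":0},{"grip":1,"tx":-0.14,"ty":0,"tz":-0.05,"wx":0,"wy":0,"wz":0},{"grip":1,"tx":0,"ty":0,"tz":0,"wx":0,"wy":0,"wz":0},{"grip":1,"tx":0,"ty":0,"tz":0,"wx":0,"wy":0,"wz":0}]' 25
```

```text
t: 50.1
position: [0.4309, 0.3502, 0.0413]
tool_rot: [-3.137, 0.006, 1.648]
ft_force: [-0.8, 1.4, 4.1]
grip_width: 0.0197
finger_force: 24.6
t: 51.35
position: [0.4323, 0.3294, 0.0826]
tool_rot: [-3.136, 0.007, 1.648]
ft_force: [4.6, -0.0, -3.6]
grip_width: 0.0201
finger_force: 24.7
t: 52.6
position: [0.4355, 0.2904, 0.1073]
tool_rot: [-3.136, 0.006, 1.648]
ft_force: [1.2, 3.6, 3.6]
grip_width: 0.0201
finger_force: 24.9
```

```bash
python3 -m inch '[{"grip":1,"tx":0,"ty":0,"tz":-0.02,"wx":0,"wy":0,"wz":0},{"grip":1,"tx":-0.1,"ty":0,"tz":-0.03,"wx":0,"wy":0,"wz":0},{"grip":1,"tx":-0.1,"ty":0,"tz":-0.03,"wx":0,"wy":0,"wz":0},{"grip":1,"tx":-0.1,"ty":0,"tz":-0.02,"wx":0,"wy":0,"wz":0},{"grip":1,"tx":-0.1,"ty":0,"tz":-0.01,"wx":0,"wy":0,"wz":0},{"grip":1,"tx":0,"ty":0,"tz":0,"wx":0,"wy":0,"wz":0},{"grip":1,"tx":0,"ty":0,"tz":0,"wx":0,"wy":0,"wz":0},{"grip":1,"tx":0,"ty":0,"tz":0,"wx":0,"wy":0,"wz":0},{"grip":1,"tx":0,"ty":0,"tz":0,"wx":0,"wy":0,"wz":0},{"grip":1,"tx":0,"ty":0,"tz":0,"wx":0,"wy":0,"wz":0}]' 32; python3 lev.py | head -1
```

```text
t: 53.85
position: [0.4367, 0.2737, 0.111]
tool_rot: [-3.136, 0.008, 1.648]
ft_force: [5.1, 1.2, -2.6]
grip_width: 0.0188
finger_force: 32.1
[369.8 368.6 367.6 366.8 366.2 365.6 364.4] slope -0.848251750679611
```

The lever reads about 78° with the tool at 84°, so the knob lags in the pads. I regrip with a small lead offset (4 mm toward +y, 2 mm lower) and swing slower, with a firmer grip.

```bash
python3 -m inch '[{"grip":0.5,"tx":0,"ty":0,"tz":0,"wx":0,"wy":0,"wz":0},{"grip":0.5,"tx":0,"ty":0,"tz":-0.3,"wx":0,"wy":0,"wz":0},{"grip":0.5,"tx":0.67,"ty":0,"tz":0,"wx":0,"wy":0,"wz":0},{"grip":0.5,"tx":0.67,"ty":0,"tz":0,"wx":0,"wy":0,"wz":0},{"grip":0.5,"tx":0.66,"ty":0.02,"tz":0,"wx":0,"wy":0,"wz":0},{"grip":0.5,"tx":0,"ty":0,"tz":0.6,"wx":0,"wy":0,"wz":0},{"grip":0.5,"tx":0,"ty":0,"tz":0.8,"wx":0,"wy":0,"wz":0},{"grip":0.5,"tx":0,"ty":0,"tz":0.5,"wx":0,"wy":0,"wz":0},{"grip":0.5,"tx":0,"ty":0,"tz":0.2,"wx":0,"wy":0,"wz":0},{"grip":0.7,"tx":0,"ty":0,"tz":0,"wx":0,"wy":0,"wz":0}]' 35
python3 -m inch '[{"grip":1,"tx":0,"ty":0,"tz":0,"wx":0,"wy":0,"wz":0},{"grip":1,"tx":0,"ty":0,"tz":0,"wx":0,"wy":0,"wz":0},{"grip":1,"tx":0,"ty":0,"tz":0,"wx":0,"wy":0,"wz":0},{"grip":1,"tx":0,"ty":0,"tz":0,"wx":0,"wy":0,"wz":0},{"grip":1,"tx":-0.015,"ty":0,"tz":-0.08,"wx":0,"wy":0,"wz":0},{"grip":1,"tx":-0.02,"ty":0,"tz":-0.08,"wx":0,"wy":0,"wz":0},{"grip":1,"tx":-0.02,"ty":0,"tz":-0.08,"wx":0,"wy":0,"wz":0},{"grip":1,"tx":-0.025,"ty":0,"tz":-0.08,"wx":0,"wy":0,"wz":0},{"grip":1,"tx":-0.03,"ty":0,"tz":-0.07,"wx":0,"wy":0,"wz":0},{"grip":1,"tx":-0.03,"ty":0,"tz":-0.07,"wx":0,"wy":0,"wz":0}]' 35
python3 - <<'E'
from h import *
# knob row/col in the scene view: where is the lever? wrist mask round the fingers
f=vision.grab_frame("wrist"); g=cv2.cvtColor(f["image"],cv2.COLOR_RGB2GRAY); s=env.get_state(); G=np.array(s["position"])+[0,0,.005]
for dy in (.011,0,-.011): print(dy,proj(f,G+[0,dy,0],True).round(1))
for r in range(240,330,5): print(r,' '.join('%3d'%x for x in g[r,256:308:3]))
E
```

```text
t: 55.15
position: [0.4306, 0.3533, 0.039]
tool_rot: [-3.135, 0.007, 1.648]
ft_force: [0.7, 0.0, 0.2]
grip_width: 0.0265
finger_force: 0.0
t: 56.4
position: [0.4312, 0.3479, 0.0575]
tool_rot: [-3.135, 0.007, 1.648]
ft_force: [-2.4, 1.9, -2.5]
grip_width: 0.0197
finger_force: 34.2
0.011 [280.3 270.8]
0 [278.4 292.1]
-0.011 [276.7 311.8]
240 179 175 171 173 164 154 156 157 163 164 165 173 171 159 162 166 173 173
245 178 174 171 175 172 155 157 157 161 163 163 173 168 161 161 168 174 171
250 178 174 172 174 172 159 156 158 161 164 165 171 168 161 162 171 174 170
255 179 175 172 176 169 167 156 155 161 162 169 171 163 160 164 173 175 168
260  76 103 171 176 169 166 151 154 160 162 168 172 166 160 166  54 139 205
265  53  88 172 175 169 168 164 153 160 163 168 173 162 160 169  46  91 207
270  39  77 173 173 169 169 161 155 158 162 170 170 162 163 167  35  53 200
275  35  77 174 173 167 171 158 139 145 152 164 168 161 164 168  30  41 174
280  33  68 172 142  43  26  31  33  28  30  32  28  89 159 165  29  37 148
285  31  32  36  28  33  34  35  33  34  36  31  33  29  30  71  27  35  92
290  27  27  32  33  34  37  39  39  39  39  42  35  37  35  30  25  30  48
295  25  32  33  35  39  38  42  56  59  62  42  42  37  37  33  28  25  47
300  24  32  29  34  40  41  47  58  66  67  55  43  40  35  35  28  36  71
305  22  29  36  37  41  45  51  51  57  49  44  40  40  35  32  27  33  73
310  23  27  32  34  37  44  51  51  45  40  39  38  38  33  30  24  39  76
315  26 146  66  31  33  36  41  42  37  39  34  39  30  31 135 109  39  74
320  31 160 165 138  39  28  30  37  29  33  31  27 100 163 164 127  42  71
325  61 240 236 238 111  34  34  31  33  35  34  28 207 237 237 232  47  67
```

```bash
cat > kn.py <<'E'
from h import *
f=vision.grab_frame("wrist"); g=cv2.cvtColor(f["image"],cv2.COLOR_RGB2GRAY); s=env.get_state(); G=np.array(s["position"])+[0,0,.005]
print("rows +11,0,-11 mm:",[proj(f,G+[0,d,0],True)[1].round(1) for d in (.011,0,-.011)])
r=np.arange(225,340); c=g[225:340,276:284].mean(1); k=r[c<75]; print("knob top row",k[0], "; narrow(arm) from", [int(i) for i in r if g[i,262:268].min()>90 and i>k[0]+8][:1])
E
python3 -m inch '[{"grip":1,"tx":-0.035,"ty":0,"tz":-0.075,"wx":0,"wy":0,"wz":0},{"grip":1,"tx":-0.035,"ty":0,"tz":-0.075,"wx":0,"wy":0,"wz":0},{"grip":1,"tx":-0.04,"ty":0,"tz":-0.075,"wx":0,"wy":0,"wz":0},{"grip":1,"tx":-0.04,"ty":0,"tz":-0.07,"wx":0,"wy":0,"wz":0},{"grip":1,"tx":-0.045,"ty":0,"tz":-0.07,"wx":0,"wy":0,"wz":0},{"grip":1,"tx":-0.045,"ty":0,"tz":-0.065,"wx":0,"wy":0,"wz":0},{"grip":1,"tx":-0.05,"ty":0,"tz":-0.065,"wx":0,"wy":0,"wz":0},{"grip":1,"tx":-0.05,"ty":0,"tz":-0.06,"wx":0,"wy":0,"wz":0},{"grip":1,"tx":-0.055,"ty":0,"tz":-0.06,"wx":0,"wy":0,"wz":0},{"grip":1,"tx":-0.055,"ty":0,"tz":-0.055,"wx":0,"wy":0,"wz":0}]' 35; python3 kn.py
```

```text
t: 57.7
position: [0.4326, 0.3304, 0.0845]
tool_rot: [-3.135, 0.007, 1.648]
ft_force: [-5.3, -0.8, -4.8]
grip_width: 0.0196
finger_force: 34.3
rows +11,0,-11 mm: [np.float64(271.0), np.float64(292.3), np.float64(311.9)]
knob top row 268 ; narrow(arm) from [310]
```

```bash
python3 -m inch '[{"grip":1,"tx":-0.065,"ty":0,"tz":-0.045,"wx":0,"wy":0,"wz":0},{"grip":1,"tx":-0.065,"ty":0,"tz":-0.05,"wx":0,"wy":0,"wz":0},{"grip":1,"tx":-0.07,"ty":0,"tz":-0.05,"wx":0,"wy":0,"wz":0},{"grip":1,"tx":-0.07,"ty":0,"tz":-0.05,"wx":0,"wy":0,"wz":0},{"grip":1,"tx":-0.075,"ty":0,"tz":-0.05,"wx":0,"wy":0,"wz":0},{"grip":1,"tx":-0.075,"ty":0,"tz":-0.045,"wx":0,"wy":0,"wz":0},{"grip":1,"tx":-0.08,"ty":0,"tz":-0.045,"wx":0,"wy":0,"wz":0},{"grip":1,"tx":-0.08,"ty":0,"tz":-0.04,"wx":0,"wy":0,"wz":0},{"grip":1,"tx":-0.08,"ty":0,"tz":-0.04,"wx":0,"wy":0,"wz":0},{"grip":1,"tx":-0.08,"ty":0,"tz":-0.035,"wx":0,"wy":0,"wz":0}]' 35; python3 kn.py
```

```text
t: 59.0
position: [0.4349, 0.3019, 0.1033]
tool_rot: [-3.136, 0.005, 1.647]
ft_force: [-7.2, 1.3, -1.0]
grip_width: 0.0193
finger_force: 34.5
rows +11,0,-11 mm: [np.float64(271.0), np.float64(292.3), np.float64(311.9)]
knob top row 253 ; narrow(arm) from [295]
```

```bash
cat > pl.py <<'E'
from h import *
import sys
th0,th1,ph,n=map(float,sys.argv[1:5]); n=int(n)
s=env.get_state(); R=Ro.from_euler('xyz',s["tool_rot"]).as_matrix(); P=np.array(s["position"])
ax=np.array([.4368,.265,.030]); u=np.array([-.0767,.997,0])
B=lambda t: ax+.085*(np.cos(np.radians(t))*u+np.sin(np.radians(t))*np.array([0,0,1.]))
p=R.T@(B(th0)-P); print("ball in tool mm",(p*1e3).round(1), "tool y",R[:,1].round(2))
cur=P
for i in range(1,n+1):
    Rn=R@Ro.from_rotvec([0,np.radians(ph/n*i),0]).as_matrix(); Pn=B(th0+(th1-th0)*i/n)-Rn@p
    Rp=R@Ro.from_rotvec([0,np.radians(ph/n*(i-1)),0]).as_matrix()
    print((Rp.T@(Pn-cur)/.04).round(3), "wy",round(ph/n/5,2), Rn[:,2].round(2)); cur=Pn
E
python3 pl.py 60 90 35 10
```

```text
ball in tool mm [ 5.8 -1.  -0.2] tool y [ 1.    0.08 -0.01]
[-0.097 -0.    -0.044] wy 0.7 [-0.01  0.06 -1.  ]
[-0.097 -0.    -0.045] wy 0.7 [-0.01  0.12 -0.99]
[-0.097 -0.    -0.045] wy 0.7 [-0.02  0.18 -0.98]
[-0.096 -0.    -0.046] wy 0.7 [-0.02  0.24 -0.97]
[-0.096 -0.    -0.047] wy 0.7 [-0.03  0.29 -0.96]
[-0.095 -0.    -0.048] wy 0.7 [-0.03  0.35 -0.94]
[-0.095 -0.    -0.049] wy 0.7 [-0.04  0.41 -0.91]
[-0.094 -0.    -0.05 ] wy 0.7 [-0.04  0.46 -0.89]
[-0.094  0.    -0.05 ] wy 0.7 [-0.04  0.52 -0.86]
[-0.093  0.    -0.051] wy 0.7 [-0.05  0.57 -0.82]
```

```bash
python3 -m inch '[{"grip":1,"tx":-0.095,"ty":0,"tz":-0.045,"wx":0,"wy":0.7,"wz":0},{"grip":1,"tx":-0.095,"ty":0,"tz":-0.045,"wx":0,"wy":0.7,"wz":0},{"grip":1,"tx":-0.095,"ty":0,"tz":-0.045,"wx":0,"wy":0.7,"wz":0},{"grip":1,"tx":-0.095,"ty":0,"tz":-0.045,"wx":0,"wy":0.7,"wz":0},{"grip":1,"tx":-0.095,"ty":0,"tz":-0.045,"wx":0,"wy":0.7,"wz":0},{"grip":1,"tx":-0.095,"ty":0,"tz":-0.05,"wx":0,"wy":0.7,"wz":0},{"grip":1,"tx":-0.095,"ty":0,"tz":-0.05,"wx":0,"wy":0.7,"wz":0},{"grip":1,"tx":-0.095,"ty":0,"tz":-0.05,"wx":0,"wy":0.7,"wz":0},{"grip":1,"tx":-0.095,"ty":0,"tz":-0.05,"wx":0,"wy":0.7,"wz":0},{"grip":1,"tx":-0.095,"ty":0,"tz":-0.05,"wx":0,"wy":0.7,"wz":0}]' 35; python3 lev.py | head -1; python3 kn.py
```

```text
t: 60.3
position: [0.4382, 0.2597, 0.1111]
tool_rot: [-3.136, -0.605, 1.646]
ft_force: [-6.1, 3.7, -4.8]
grip_width: 0.0196
finger_force: 35.2
[364.8 364.4 364.2 363.9 363.6 363.5 362.8] slope -0.2894119030722722
rows +11,0,-11 mm: [np.float64(262.9), np.float64(286.9), np.float64(311.2)]
knob top row 251 ; narrow(arm) from [295]
```

```bash
python3 -m inch '[{"grip":1,"tx":-0.015,"ty":0,"tz":0,"wx":0,"wy":0.2,"wz":0},{"grip":1,"tx":-0.015,"ty":0,"tz":0,"wx":0,"wy":0,"wz":0},{"grip":1,"tx":0,"ty":0,"tz":0,"wx":0,"wy":0,"wz":0},{"grip":1,"tx":0,"ty":0,"tz":0,"wx":0,"wy":0,"wz":0},{"grip":1,"tx":0,"ty":0,"tz":0,"wx":0,"wy":0,"wz":0},{"grip":1,"tx":0,"ty":0,"tz":0,"wx":0,"wy":0,"wz":0},{"grip":1,"tx":0,"ty":0,"tz":0,"wx":0,"wy":0,"wz":0},{"grip":1,"tx":0,"ty":0,"tz":0,"wx":0,"wy":0,"wz":0},{"grip":1,"tx":0,"ty":0,"tz":0,"wx":0,"wy":0,"wz":0},{"grip":1,"tx":0,"ty":0,"tz":0,"wx":0,"wy":0,"wz":0}]' 35; python3 lev.py | head -1; python3 kn.py
```

```text
t: 61.65
position: [0.4383, 0.2596, 0.1109]
tool_rot: [-3.135, -0.622, 1.646]
ft_force: [-6.8, 3.5, 0.6]
grip_width: 0.0193
finger_force: 35.6
[364.7 364.4 364.2 363.9 363.7 363.5 362.9] slope -0.27571076353781254
rows +11,0,-11 mm: [np.float64(263.0), np.float64(287.0), np.float64(311.2)]
knob top row 251 ; narrow(arm) from [295]
```

```bash
python3 -m inch '[{"grip":1,"tx":-0.02,"ty":0,"tz":-0.015,"wx":0,"wy":0.2,"wz":0},{"grip":1,"tx":0,"ty":0,"tz":0,"wx":0,"wy":0,"wz":0},{"grip":1,"tx":0,"ty":0,"tz":0,"wx":0,"wy":0,"wz":0},{"grip":1,"tx":0,"ty":0,"tz":0,"wx":0,"wy":0,"wz":0},{"grip":1,"tx":0,"ty":0,"tz":0,"wx":0,"wy":0,"wz":0},{"grip":1,"tx":0,"ty":0,"tz":0,"wx":0,"wy":0,"wz":0},{"grip":1,"tx":0,"ty":0,"tz":0,"wx":0,"wy":0,"wz":0},{"grip":1,"tx":0,"ty":0,"tz":0,"wx":0,"wy":0,"wz":0},{"grip":1,"tx":0,"ty":0,"tz":0,"wx":0,"wy":0,"wz":0},{"grip":1,"tx":0,"ty":0,"tz":0,"wx":0,"wy":0,"wz":0}]' 35; python3 lev.py | head -1; python3 kn.py
```

```text
t: 63.0
position: [0.4382, 0.2591, 0.1108]
tool_rot: [-3.134, -0.64, 1.646]
ft_force: [-5.2, 8.2, -2.1]
grip_width: 0.0196
finger_force: 35.3
[364.5 364.3 364.  363.9 363.6 363.5 362.8] slope -0.25570659196308
rows +11,0,-11 mm: [np.float64(263.0), np.float64(286.9), np.float64(311.1)]
knob top row 251 ; narrow(arm) from [295]
```

Force along y rose from 3.5 to 8.2 N with no lever motion, so the lever is on its upper stop and the grip is steady. Handing in.

```bash
python3 -c "
from cell import env
print(env.close_job())"
```

```text
the job is handed in; nothing more can be done
None
```

Job handed in at about 63 s: both markers are in the pen tray, the eraser is in the square box, and the gripper is holding the lever upright at its stop; the knob slipped twice and was let go twice to regrip before the final hold.

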